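# Nest the thin-walled cups and carry them out

### The arm

A 7-joint arm with a two-finger parallel gripper is mounted at the origin on the work surface. World frame = base frame: x ahead of the robot, y to its left, z up, the work surface at z = 0. Lengths are in m, angles in rad, forces in N, time in s.
With the tool pointing down it reaches from about 0.4 to 0.85 m from the base axis. Payload 4.5 kg.
Tool frame: the origin (TCP) lies at the very end of the fingers, on their centre line; the grasp point (between the pads) lies 19 mm behind it; z points along the fingers, y is the line along which they close (so a half turn about z gives the same grasp; the last joint's range is limited). The gripper opens to 88 mm and grips with 3 to 60 N. Pads are 18 mm wide; open, the fingers measure 123 mm over their backs; the gripper's body (75 mm by 187 mm) begins 45 mm behind the grasp point.
Start: joints at [1.255, 0.689, -0.195, 1.565, 0.157, 0.902, -0.215], TCP at [0.214, -0.587, 0.239] pointing down, gripper open.
Joint ranges: [-3.01, 3.01], [-0.46, 2.08], [-1.47, 1.51], [0.13, 2.56], [-1, 4.14], [0.04, 2.09], [-2.66, 2.66]. Speed limits (rad/s): [2.57, 2.57, 3.14, 3.14, 3.14, 3.14, 3.14].

### API

Orientations are given as a unit quaternion [x, y, z, w].
In Python, from plant import r gives the robot as it stands. The module is installed in compiled form; this text tells all that it offers.
- The arm moves only by the shell command python3 -m pendant 'ROWS' [FORCE]. ROWS is JSON, one flat list of numbers, 7 for each row, row after row: the opening, from 0 (shut) to 1 (fully open), then the shift along the tool's x, y, z scaled (see below), then the turn, a rotation vector about the tool's x, y, z scaled (see below). A call has 1 to 12 rows; each row is the pose to reach, as a shift and turn from the pose commanded when the call began, along the tool's axes at that moment; what a row does not reach only later rows make up. The controller multiplies each number of a shift by 0.15 m and each number of a turn by pi/2 rad. A row lasts 1/10 s, in which the tool goes at most 50 mm and 8.59 degrees, less where a joint would pass 70% of its speed; a pose out of reach is approached as far as the arm can. A call with a number of a shift or a turn outside -1 to 1 is refused whole. A call with a gripper value outside its range is refused whole. The fingers move at their own pace and stop on an object; FORCE is the grip in N (left out, the last holds). Time passes only in rows, so rows that repeat a pose let the fingers close. It gives the time, the measured TCP pose, the force, the opening and the grip force at its end, in the units of the state.
- r.get_state(): the state, without advancing time (a new reading comes with each control period).
- r.snapshot(name): name is "side" or "top"; returns a dict with "img" (420x560x3 uint8, red, green, blue), "mtx" (3x3 intrinsics, pixels), "cam_to_world" (4x4, takes a point from camera to world coordinates). Camera axes: x right, y up, looking along -z (the intrinsics and any distortion apply to the point x, -y, -z); pixel columns grow to the right and rows downward; lengths in m; the calibration is good to about 2 mm. A picture is of the moment at which its call begins. There is no depth.
- r.finish_job(): hands the job in; it is judged then, once.
The state is a dict: "clock": time; "q": joint angles; "qd": joint speeds; "joint_torque": joint torques, N m; "tool_pos": TCP position; "eef_rot": TCP orientation; "contact_force": force on the tool from outside, world axes, zero at the start; "moment": the same for the moment, N m; "opening": opening from 0.0 (shut) to 1.0 (fully open); "finger_force": force on a finger pad.
Only numpy, scipy, OpenCV 4.12 (cv2) and the standard library are available. Lean on these libraries where they do the work, as an engineer would, in place of code of your own. Each camera call takes 0.05 s, during which the arm holds its last target. There are 200 camera calls.

### The job

Gather the empty parts cups into the aluminium carrier, where it stands: nest all the blue ones upright in one stack in the blue well and all the red ones in the red well, each fully down in the one below. The cups are thin-walled, so grip them only lightly (about 25 N, never over 40 N on a finger), set them in without pressing or dropping them, and only then lift the loaded carrier by its black handle, keep it level, and set it down gently in the middle of the yellow-edged black mat, lined up with it. Leave the bins and the wash bottle alone.

Things in the scene. Friction and masses are not known exactly. Their poses are not given: they have to be found in the camera images.
- cup_blue1: Thin-walled blue tapered cup, 80 mm tall, open at the top; may be absent. Origin: centre of its underside, z up. Outside dia 40 mm at the foot, 57 at height 54 mm, then a straight rim band 65 mm dia from 57 to 80 mm: grip it there. Wall 2.5 mm, mouth 60 mm; inner floor 28 mm above the underside, so a nested cup stands 28 mm above the one below, its rim band clear. 55 g.
- cup_blue2: Thin-walled blue tapered cup, 80 mm tall, open at the top; may be absent. Origin: centre of its underside, z up. Outside dia 40 mm at the foot, 57 at height 54 mm, then a straight rim band 65 mm dia from 57 to 80 mm: grip it there. Wall 2.5 mm, mouth 60 mm; inner floor 28 mm above the underside, so a nested cup stands 28 mm above the one below, its rim band clear. 55 g.
- cup_blue3: Thin-walled blue tapered cup, 80 mm tall, open at the top; may be absent. Origin: centre of its underside, z up. Outside dia 40 mm at the foot, 57 at height 54 mm, then a straight rim band 65 mm dia from 57 to 80 mm: grip it there. Wall 2.5 mm, mouth 60 mm; inner floor 28 mm above the underside, so a nested cup stands 28 mm above the one below, its rim band clear. 55 g.
- cup_red1: Thin-walled red tapered cup, 80 mm tall, open at the top; may be absent. Origin: centre of its underside, z up. Outside dia 40 mm at the foot, 57 at height 54 mm, then a straight rim band 65 mm dia from 57 to 80 mm: grip it there. Wall 2.5 mm, mouth 60 mm; inner floor 28 mm above the underside, so a nested cup stands 28 mm above the one below, its rim band clear. 55 g.
- cup_red2: Thin-walled red tapered cup, 80 mm tall, open at the top; may be absent. Origin: centre of its underside, z up. Outside dia 40 mm at the foot, 57 at height 54 mm, then a straight rim band 65 mm dia from 57 to 80 mm: grip it there. Wall 2.5 mm, mouth 60 mm; inner floor 28 mm above the underside, so a nested cup stands 28 mm above the one below, its rim band clear. 55 g.
- cup_red3: Thin-walled red tapered cup, 80 mm tall, open at the top; may be absent. Origin: centre of its underside, z up. Outside dia 40 mm at the foot, 57 at height 54 mm, then a straight rim band 65 mm dia from 57 to 80 mm: grip it there. Wall 2.5 mm, mouth 60 mm; inner floor 28 mm above the underside, so a nested cup stands 28 mm above the one below, its rim band clear. 55 g.
- carrier: Aluminium carrier plate 240 x 90 x 8 mm with an open square well (60 mm inside, walls 3 mm thick rising 48 mm above its floor) at each end, blue at -x, red at +x, centres 85 mm from the middle, and a tall handle across the middle. Origin: centre of its underside; x along its length, z up. Mass about 370 g empty.
- well_blue (a point): Middle of the floor of the blue well (8 mm above the carrier's underside); axes as the carrier's. Up to three cups stack here.
- well_red (a point): Middle of the floor of the red well (8 mm above the carrier's underside); axes as the carrier's.
- handle: The carrier's fixed handle: two thin aluminium posts with a black grip bar on top. Its origin coincides with the carrier's origin, and its axes too.
- grip (a point): Middle of the black grip bar, 178 mm above the carrier's underside; the bar is 14 mm thick (along the carrier's x), 100 mm long (along its y) and 34 mm tall, top at 195 mm. Axes as the carrier's.
- mat: Fixed black rubber outgoing mat with a yellow border line, 280 x 130 x 4 mm. Origin: centre of its underside; x along its length, top 4 mm above the origin.
- bin_blue: Blue open parts bin, 90 x 130 x 55 mm, with steel parts; bystander. Origin: centre of its underside.
- bin_red: Red open parts bin, 90 x 130 x 55 mm, with white parts; bystander. Origin: centre of its underside.
- bottle: White wash bottle with blue cap and bent spout, 60 mm in diameter, 152 mm tall; bystander. Origin: centre of its underside.

How it is judged:
On the way, in this order (a step that is already met when the one before it is completed fails the run):
1. every cup is nested upright and fully down in the well of its colour, while the carrier still stands where it was (within 5 cm) (x of cup_blue1 in the frame of well_blue between -0.017 and 0.017 m and y of cup_blue1 in the frame of well_blue between -0.017 and 0.017 m and angle between each of cup_blue1, cup_blue2, cup_blue3, cup_red1, cup_red2, cup_red3's own z axis and vertical below 0.15 rad and (z of cup_blue1 in the frame of well_blue between -0.006 and 0.006 m or z of cup_blue1 in the frame of well_blue between 0.022 and 0.034 m or z of cup_blue1 in the frame of well_blue between 0.05 and 0.062 m) and x of cup_blue2 in the frame of well_blue between -0.017 and 0.017 m and y of cup_blue2 in the frame of well_blue between -0.017 and 0.017 m and (z of cup_blue2 in the frame of well_blue between -0.006 and 0.006 m or z of cup_blue2 in the frame of well_blue between 0.022 and 0.034 m or z of cup_blue2 in the frame of well_blue between 0.05 and 0.062 m) and x of cup_blue3 in the frame of well_blue between -0.017 and 0.017 m and y of cup_blue3 in the frame of well_blue between -0.017 and 0.017 m and (z of cup_blue3 in the frame of well_blue between -0.006 and 0.006 m or z of cup_blue3 in the frame of well_blue between 0.022 and 0.034 m or z of cup_blue3 in the frame of well_blue between 0.05 and 0.062 m) and x of cup_red1 in the frame of well_red between -0.017 and 0.017 m and y of cup_red1 in the frame of well_red between -0.017 and 0.017 m and (z of cup_red1 in the frame of well_red between -0.006 and 0.006 m or z of cup_red1 in the frame of well_red between 0.022 and 0.034 m or z of cup_red1 in the frame of well_red between 0.05 and 0.062 m) and x of cup_red2 in the frame of well_red between -0.017 and 0.017 m and y of cup_red2 in the frame of well_red between -0.017 and 0.017 m and (z of cup_red2 in the frame of well_red between -0.006 and 0.006 m or z of cup_red2 in the frame of well_red between 0.022 and 0.034 m or z of cup_red2 in the frame of well_red between 0.05 and 0.062 m) and x of cup_red3 in the frame of well_red between -0.017 and 0.017 m and y of cup_red3 in the frame of well_red between -0.017 and 0.017 m and (z of cup_red3 in the frame of well_red between -0.006 and 0.006 m or z of cup_red3 in the frame of well_red between 0.022 and 0.034 m or z of cup_red3 in the frame of well_red between 0.05 and 0.062 m) and distance of carrier from where it was at the start of the episode below 0.05 m and contact force between the fingers and anything else below 0.5 N), for 0.2 s.
2. the loaded carrier is lifted clear of the bench by its handle (height (world z) of carrier above 0.02 m and contact force between the fingers and handle above 1 N), for 0.2 s.
3. the carrier stands on the mat (x of carrier in the frame of mat between -0.03 and 0.03 m and y of carrier in the frame of mat between -0.025 and 0.025 m and angle between the x axis of carrier and the x axis of mat, either way round below 0.2 rad and z of carrier in the frame of mat below 0.01 m and angle between carrier's own z axis and vertical below 0.06 rad), for 0.2 s.
At the end, for the whole second after the job is handed in: Every cup upright (0.15 rad) in its colour's well, within 17 mm of centre each way and 6 mm of its nested height (0, 28 or 56 mm above the well floor); carrier level on the mat, within 30 mm of its centre lengthwise, 25 mm crosswise, 0.2 rad of its line; all at rest, released (all of step 3 and x of cup_blue1 in the frame of well_blue between -0.017 and 0.017 m and y of cup_blue1 in the frame of well_blue between -0.017 and 0.017 m and angle between each of cup_blue1, cup_blue2, cup_blue3, cup_red1, cup_red2, cup_red3's own z axis and vertical below 0.15 rad and (z of cup_blue1 in the frame of well_blue between -0.006 and 0.006 m or z of cup_blue1 in the frame of well_blue between 0.022 and 0.034 m or z of cup_blue1 in the frame of well_blue between 0.05 and 0.062 m) and x of cup_blue2 in the frame of well_blue between -0.017 and 0.017 m and y of cup_blue2 in the frame of well_blue between -0.017 and 0.017 m and (z of cup_blue2 in the frame of well_blue between -0.006 and 0.006 m or z of cup_blue2 in the frame of well_blue between 0.022 and 0.034 m or z of cup_blue2 in the frame of well_blue between 0.05 and 0.062 m) and x of cup_blue3 in the frame of well_blue between -0.017 and 0.017 m and y of cup_blue3 in the frame of well_blue between -0.017 and 0.017 m and (z of cup_blue3 in the frame of well_blue between -0.006 and 0.006 m or z of cup_blue3 in the frame of well_blue between 0.022 and 0.034 m or z of cup_blue3 in the frame of well_blue between 0.05 and 0.062 m) and x of cup_red1 in the frame of well_red between -0.017 and 0.017 m and y of cup_red1 in the frame of well_red between -0.017 and 0.017 m and (z of cup_red1 in the frame of well_red between -0.006 and 0.006 m or z of cup_red1 in the frame of well_red between 0.022 and 0.034 m or z of cup_red1 in the frame of well_red between 0.05 and 0.062 m) and x of cup_red2 in the frame of well_red between -0.017 and 0.017 m and y of cup_red2 in the frame of well_red between -0.017 and 0.017 m and (z of cup_red2 in the frame of well_red between -0.006 and 0.006 m or z of cup_red2 in the frame of well_red between 0.022 and 0.034 m or z of cup_red2 in the frame of well_red between 0.05 and 0.062 m) and x of cup_red3 in the frame of well_red between -0.017 and 0.017 m and y of cup_red3 in the frame of well_red between -0.017 and 0.017 m and (z of cup_red3 in the frame of well_red between -0.006 and 0.006 m or z of cup_red3 in the frame of well_red between 0.022 and 0.034 m or z of cup_red3 in the frame of well_red between 0.05 and 0.062 m) and linear speed of each of carrier, cup_blue1, cup_blue2, cup_blue3, cup_red1, cup_red2, cup_red3 below 0.02 m/s); the robot touches nothing.
It fails at once if a cup is squeezed by the fingers (more than 100 N in all, both fingers together) (contact force between the fingers and cup_blue1 above 100 N or contact force between the fingers and cup_blue2 above 100 N or contact force between the fingers and cup_blue3 above 100 N or contact force between the fingers and cup_red1 above 100 N or contact force between the fingers and cup_red2 above 100 N or contact force between the fingers and cup_red3 above 100 N).
It fails at once if a cup is pressed hard onto the carrier (more than 60 N) or dropped (in free fall at over 0.4 m/s, a drop of about 8 mm, by the gripper) (contact force between any of cup_blue1, cup_blue2, cup_blue3, cup_red1, cup_red2, cup_red3 and carrier above 60 N or (linear speed of cup_blue1 above 0.4 m/s and distance between the grasp point and cup_blue1 below 0.13 m and contact force between cup_blue1 and anything else below 0.05 N) or (linear speed of cup_blue2 above 0.4 m/s and distance between the grasp point and cup_blue2 below 0.13 m and contact force between cup_blue2 and anything else below 0.05 N) or (linear speed of cup_blue3 above 0.4 m/s and distance between the grasp point and cup_blue3 below 0.13 m and contact force between cup_blue3 and anything else below 0.05 N) or (linear speed of cup_red1 above 0.4 m/s and distance between the grasp point and cup_red1 below 0.13 m and contact force between cup_red1 and anything else below 0.05 N) or (linear speed of cup_red2 above 0.4 m/s and distance between the grasp point and cup_red2 below 0.13 m and contact force between cup_red2 and anything else below 0.05 N) or (linear speed of cup_red3 above 0.4 m/s and distance between the grasp point and cup_red3 below 0.13 m and contact force between cup_red3 and anything else below 0.05 N)).
It fails at once if the carrier is dropped (moving at over 0.4 m/s out of the fingers) or pressed hard onto the mat (more than 120 N) (contact force between carrier and mat above 120 N or (linear speed of carrier above 0.4 m/s and contact force between the fingers and handle below 0.5 N)).
It fails at once if the carrier is tipped by more than 0.25 rad (angle between carrier's own z axis and vertical above 0.25 rad).
It fails at once if a bin or the wash bottle is moved more than 3 cm or tipped (distance of any of bin_blue, bin_red, bottle from where it was at the start of the episode above 0.03 m or angle between any of bin_blue, bin_red, bottle's own z axis and vertical above 0.3 rad).
Of cup_blue1, cup_blue2, cup_blue3, cup_red1, cup_red2, cup_red3 only 4 to 6 are there at a start; the rules pass over those that are not, and their reading is None.
At some moment in a run one of cup_blue1, cup_blue2, cup_blue3, cup_red1, cup_red2, cup_red3 may be knocked a few centimetres aside while the robot is not near it.
It also fails if it takes over 210 s, if anything falls off the work surface, if the arm or the gripper's body presses on something with over 40 N, if the wrist force passes 120 N, or if a joint passes its speed limit or range.

## Working session

There is one attempt and no reset: what is moved stays moved. The work goes in short steps, Python scripts to look and compute and a shell command to move; the robot and the scene stay as the last step left them, time stands still between calls to the robot, and variables do not carry over. Pictures are saved under pics/ and viewed, at most 16 in all, crops included, and the job is handed in when it is done.

```bash
mkdir -p pics; python3 - <<'E'
from plant import r
import cv2,numpy as np
for n in("top","side"):
    s=r.snapshot(n);cv2.imwrite(f"pics/{n}0.png",s["img"][...,::-1]);print(n,s["mtx"].tolist(),np.round(s["cam_to_world"],4).tolist(),s.keys())
print(r.get_state())
E
```

```text
top [[519.0925408612709, 0.0, 284.30829442901825], [0.0, 519.0925408612709, 210.47889690191167], [0.0, 0.0, 1.0]] [[0.015, 0.998, -0.0621, 0.4913], [-0.9998, 0.0141, -0.0155, -0.0228], [-0.0145, 0.0623, 0.998, 1.3282], [0.0, 0.0, 0.0, 1.0]] dict_keys(['img', 'mtx', 'cam_to_world'])
side [[403.0532620133434, 0.0, 286.22262490608523], [0.0, 403.0532620133434, 214.0412819120173], [0.0, 0.0, 1.0]] [[-0.9911, 0.096, -0.0918, 0.4825], [-0.1309, -0.59, 0.7967, 0.7689], [0.0223, 0.8017, 0.5973, 0.709], [0.0, 0.0, 0.0, 1.0]] dict_keys(['img', 'mtx', 'cam_to_world'])
{'clock': 0.1, 'q': array([ 1.25481956,  0.68990348, -0.19452914,  1.56621911,  0.15732722,
        0.90251467, -0.21512232]), 'qd': array([ 0.00178138, -0.00123884, -0.00088132, -0.00123782,  0.00125096,
        0.00301639, -0.00116764]), 'joint_torque': array([-3.50061346e-03, -5.28508902e+01, -1.27155058e+00, -1.53839314e+01,
       -5.26247942e-02,  2.03162119e-03,  2.98265775e-05]), 'tool_pos': array([ 0.21394406, -0.58664334,  0.23799395]), 'eef_rot': array([ 9.84739079e-01,  1.74035240e-01, -2.10455620e-04, -7.97832860e-04]), 'contact_force': array([-0.04202634,  0.64007543,  0.74769189]), 'moment': array([ 0.0621354 , -0.00836998, -0.00425669]), 'finger_force': 0.0, 'opening': 0.9989996607264858}
```

View pics/top0.png

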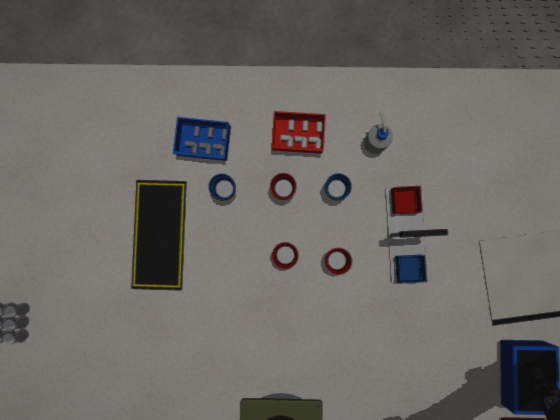

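View pics/side0.png

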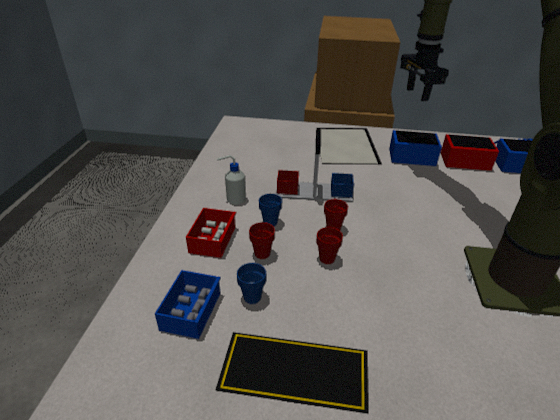

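The top view shows two blue cups (222,187) and (338,187), and three red cups (283,187), (285,256) and (338,261). The carrier is at about (406,235), with the blue well at (410,269), the red well at (406,200) and the bar end at (400–447,233). The mat is centred at (160,235), the bottle is at (380,138), and the bins are at (202,139) and (299,132). The side view shows all five cups upright.

```bash
cat > h.py <<'E'
from plant import r
import cv2, numpy as np
from scipy.spatial.transform import Rotation as R
def snap(n): 
    s=r.snapshot(n); s["hsv"]=cv2.cvtColor(s["img"],cv2.COLOR_RGB2HSV); return s
def ray(s,px):
    d=np.linalg.inv(s["mtx"])@[px[0],px[1],1]; T=s["cam_to_world"]
    d=T[:3,:3]@[d[0],-d[1],-d[2]]; return T[:3,3],d/np.linalg.norm(d)
def plane(s,px,z):
    o,d=ray(s,px); return o+d*(z-o[2])/d[2]
def proj(s,p):
    T=s["cam_to_world"]; c=T[:3,:3].T@(np.array(p)-T[:3,3]); v=s["mtx"]@[c[0],-c[1],-c[2]]; return v[:2]/v[2]
def tri(s1,p1,s2,p2):
    o1,d1=ray(s1,p1);o2,d2=ray(s2,p2)
    a=np.linalg.lstsq(np.c_[d1,-d2],o2-o1,rcond=None)[0]
    q1,q2=o1+a[0]*d1,o2+a[1]*d2; return (q1+q2)/2,np.linalg.norm(q1-q2)
def mask(s,c):
    h,S,V=cv2.split(s["hsv"])
    m={"red":((h<8)|(h>172))&(S>140)&(V>50),"blue":(h>100)&(h<125)&(S>110)&(V>40),
       "yellow":(h>22)&(h<35)&(S>120)&(V>80)}[c]
    return cv2.morphologyEx(m.astype(np.uint8),cv2.MORPH_CLOSE,np.ones((3,3)))
def blobs(s,c,amin=120):
    cs,_=cv2.findContours(mask(s,c),cv2.RETR_EXTERNAL,cv2.CHAIN_APPROX_NONE)
    return [k for k in cs if cv2.contourArea(k)>amin]
def rows_to(p,yaw=None):
    "shift and turn numbers from the measured pose to TCP p, tool down, tool x at yaw"
    st=r.get_state(); R0=R.from_quat(st["eef_rot"]); sh=R0.inv().apply(np.array(p)-st["tool_pos"])/0.15
    x=R0.apply([1,0,0]); y0=np.arctan2(x[1],x[0]); yaw=y0 if yaw is None else yaw
    R1=R.from_euler("z",yaw)*R.from_euler("x",np.pi)
    return np.round(sh,3),np.round((R0.inv()*R1).as_rotvec()/(np.pi/2),3)
E
python3 - <<'E'
from h import *
t,s=snap("top"),snap("side")
for c in("red","blue"):
    for k in blobs(t,c):
        (u,v),rad=cv2.minEnclosingCircle(k); p=plane(t,(u,v),.08)
        print(c,"top",np.round([u,v,rad]),cv2.contourArea(k),"xy@.08",p.round(3),"dia mm",round(2*rad/519*1250),"rect",[np.round(a,1) for a in cv2.minAreaRect(k)])
    for k in blobs(s,c):
        k=k[:,0]; l=k[k[:,0]==k[:,0].min()].mean(0);q=k[k[:,0]==k[:,0].max()].mean(0)
        print(c,"side",l,q,"top row",k[:,1].min(),"bot",k[:,1].max())
k=np.vstack(blobs(t,"yellow",20)); b=cv2.minAreaRect(k);print("mat",b,[plane(t,x,.004).round(3) for x in cv2.boxPoints(b)],plane(t,b[0],.004))
E
```

```text
red top [338. 261.  13.] 501.5 xy@.08 [ 0.45  -0.133  0.08 ] dia mm 63 rect [array([337.5, 261. ]), array([26., 25.]), np.float64(90.0)]
red top [284. 255.  13.] 484.0 xy@.08 [ 0.461 -0.006  0.08 ] dia mm 62 rect [array([284.5, 255. ]), array([24.7, 24.7]), np.float64(45.0)]
red top [407. 200.  17.] 508.5 xy@.08 [ 0.599 -0.298  0.08 ] dia mm 84 rect [array([406.5, 199.5]), array([26.6, 25.1]), np.float64(85.6)]
red top [283. 186.  13.] 480.5 xy@.08 [0.628 0.001 0.08 ] dia mm 63 rect [array([282.5, 185.5]), array([25., 25.]), np.float64(90.0)]
red top [298. 131.  31.] 1868.5 xy@.08 [ 0.763 -0.034  0.08 ] dia mm 150 rect [array([298. , 131.7]), array([51.5, 38.6]), np.float64(3.5)]
red side [249.  231.4] [274.  229.5] top row 222 bot 258
red side [186.  237.5] [235. 212.] top row 208 bot 257
red side [317.  235.5] [347. 206.] top row 199 bot 255
red side [277.  181.5] [297.         178.58333333] top row 171 bot 193
red side [441.  150.5] [498. 151.] top row 134 bot 170
blue top [529. 376.  41.] 802.0 xy@.08 [ 0.189 -0.584  0.08 ] dia mm 198 rect [array([533. , 377.5]), array([73., 52.]
[... 483 characters left out ...]
202 0.08 ] dia mm 154 rect [array([201.1, 138.2]), array([54. , 38.2]), np.float64(5.9)]
blue side [155. 314.] [219.         286.28571429] top row 270 bot 338
blue side [237.  275.5] [265.  273.5] top row 263 bot 303
blue side [259. 201.] [281.  200.5] top row 194 bot 224
blue side [331.   188.25] [352. 186.] top row 173 bot 196
blue side [494. 142.] [527. 153.] top row 139 bot 172
blue side [390.  148.5] [441.  146.5] top row 130 bot 165
mat ((158.2766876220703, 234.470458984375), (46.960899353027344, 103.40369415283203), 2.337306022644043) [array([0.378, 0.381, 0.004]), array([0.642, 0.378, 0.004]), array([0.639, 0.257, 0.004]), array([0.375, 0.261, 0.004])] [0.5077048 0.319184  0.004    ]
```

```bash
python3 - <<'E'
from h import *
t,s=snap("top"),snap("side")
def lr(k):
    k=k[:,0]; return (k[k[:,0]==k[:,0].min()].mean(0)+k[k[:,0]==k[:,0].max()].mean(0))/2
for c in("red","blue"):
    S=[lr(k) for k in blobs(s,c)]
    for k in blobs(t,c):
        b=cv2.minAreaRect(k)
        if 400<cv2.contourArea(k)<600:
            print(c,np.round(b[0]),[ (p.round(3),round(e,4)) for p,e in (tri(t,b[0],s,q) for q in S) if e<.012], "well@.056",plane(t,b[0],.056).round(3), b[2])
# bar
for im,(x0,x1,y0,y1),n in((t,(385,455,220,245),"t"),(s,(300,335,120,210),"s")):
    V=im["hsv"][y0:y1,x0:x1,2]; m=(V<60).astype(np.uint8)
    cs,_=cv2.findContours(m,cv2.RETR_EXTERNAL,cv2.CHAIN_APPROX_NONE)
    for k in cs:
        if cv2.contourArea(k)>15: print(n,"bar",cv2.boundingRect(k+np.array([x0,y0])),cv2.minAreaRect(k+np.array([x0,y0])))
a=cv2.resize(t["img"][170:300,370:470],None,fx=4,fy=4,interpolation=cv2.INTER_CUBIC)
b=cv2.resize(s["img"][115:225,260:370],(400,400),interpolation=cv2.INTER_CUBIC)
b=cv2.copyMakeBorder(b,0,120,0,0,cv2.BORDER_CONSTANT)
cv2.imwrite("pics/carr.png",np.hstack([a,b])[...,::-1])
E
```

```text
red [338. 261.] [(array([ 0.453, -0.138,  0.022]), np.float64(0.0095))] well@.056 [ 0.449 -0.135  0.056] 90.0
red [285. 255.] [(array([ 0.462, -0.006,  0.122]), np.float64(0.0021))] well@.056 [ 0.462 -0.005  0.056] 45.0
red [407. 200.] [(array([ 0.605, -0.307,  0.034]), np.float64(0.0036))] well@.056 [ 0.602 -0.303  0.056] 87.70938873291016
red [282. 186.] [(array([0.631, 0.002, 0.076]), np.float64(0.0018))] well@.056 [0.632 0.002 0.056] 90.0
blue [412. 269.] [(array([ 0.432, -0.323,  0.018]), np.float64(0.0014))] well@.056 [ 0.433 -0.314  0.056] 86.8201675415039
blue [338. 186.] [(array([ 0.631, -0.131,  0.072]), np.float64(0.0027))] well@.056 [ 0.631 -0.133  0.056] 90.0
blue [222. 186.] [(array([0.627, 0.151, 0.071]), np.float64(0.002))] well@.056 [0.628 0.153 0.056] 90.0
t bar (390, 229, 57, 9) ((418.0041198730469, 233.07872009277344), (6.0442657470703125, 56.34307098388672), 86.98721313476562)
s bar (325, 200, 10, 10) ((329.5, 204.5), (9.0, 9.0), 90.0)
s bar (316, 185, 6, 14) ((318.5, 191.5), (13.0, 5.0), 90.0)
s bar (331, 174, 4, 23) ((332.5, 185.0), (22.0, 3.0), 90.0)
s bar (316, 128, 19, 27) ((319.6323547363281, 137.7794189453125), (14.57737922668457, 31.55573844909668), 30.963754653930664)
s bar (303, 120, 32, 3) ((318.5, 121.0), (2.0, 31.0), 90.0)
```

View pics/carr.png

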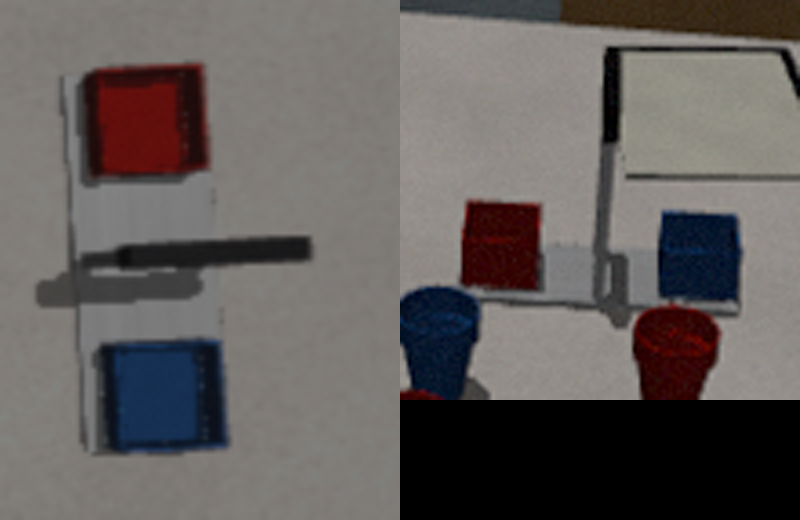

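```bash
python3 - <<'E'
from h import *
t,s=snap("top"),snap("side")
ro=plane(t,(421.7,199.1),.056); bo=plane(t,(426,268.3),.056)
print("right edge mids",ro,bo,"sep",np.linalg.norm(ro-bo))
u=(ro-bo)/np.linalg.norm(ro-bo); n=np.array([-u[1],u[0],0]); print("yaw",np.arctan2(u[1],u[0]))
print("wells r,b,mid",ro+.033*n,bo+.033*n,(ro+bo)/2+.033*n)
print("bar",plane(t,(425,232.3),.195))
a,b=plane(t,(385.6,188.8),.008),plane(t,(391.3,283),.008);print("left edge",a,b,np.linalg.norm(a-b),np.arctan2(*(a-b)[1::-1]),(a+b)/2-.045*n)
# height: side bar end (near, +y) top and red/blue well top near edges
# side px of bar near end top/bottom mid
f=lambda x,y:(260+x*110/400,115+y*110/400)
c=(a+b)/2-.045*n
for nm,px,top in(("bar near end bottom",f(611,142),(401.5,232.8)),("red well near rim",f(502,240),None),):
    if top is not None: print(nm,tri(t,top,s,px))
for nm,p in(("barnear top",c+.05*n+[0,0,.195]),("barnear bot",c+.05*n+[0,0,.161]),("red rim near top",c+.085*u+.033*n+[0,0,.056]),("blue rim near",c-.085*u+.033*n+[0,0,.056])):
    p=np.array(p);p[2]-=.008; q=proj(s,p);print(nm,((q-[260,115])*400/110).round())
E
```

```text
right edge mids [ 0.60315974 -0.33925606  0.056     ] [ 0.43461402 -0.34941959  0.056     ] sep 0.16885188430441123
yaw 0.06022842146897344
wells r,b,mid [ 0.60117341 -0.30631589  0.056     ] [ 0.43262768 -0.31647943  0.056     ] [ 0.51690054 -0.31139766  0.056     ]
bar [ 0.51864034 -0.31172018  0.195     ]
left edge [ 0.63245156 -0.25960501  0.008     ] [ 0.39425534 -0.27460605  0.008     ] 0.23866811490101286 0.06289460915511381 [ 0.51606209 -0.31202393  0.008     ]
bar near end bottom (array([ 0.37745678, -0.20476915,  0.25018557]), np.float64(0.28915217652494585))
barnear top [216. 102.]
barnear bot [213. 141.]
red rim near top [103. 238.]
blue rim near [306. 249.]
```

The carrier centre is about (0.517, -0.3115) with yaw 0.061. Its bar and well-rim heights agree in both views. First I'll turn the tool in line with the carrier.

```bash
cat > go.py <<'E'
import sys
from h import *
a=list(map(float,sys.argv[1:])); s=r.get_state()
x=R.from_quat(s["eef_rot"]).as_matrix()
print("t",round(s["clock"],1),"pos",s["tool_pos"].round(4),"yaw",round(np.arctan2(x[1,0],x[0,0]),4),"zaxis",x[:,2].round(3),"F",s["contact_force"].round(1),"op",round(s["opening"],3),"ff",round(s["finger_force"],1))
if a: print("rows",*rows_to(a[:3],a[3] if len(a)>3 else None))
E
cat > cups.py <<'E'
from h import *
t=snap("top")
for c in("red","blue"):
    for k in blobs(t,c,300):
        if cv2.contourArea(k)<620:
            (u,v),rad=cv2.minEnclosingCircle(k); b=cv2.minAreaRect(k)[0]; M=cv2.moments(k)
            print(c,np.round([u,v,rad],1),"rim@.08",plane(t,(u,v),.08)[:2].round(4),plane(t,b,.08)[:2].round(4),plane(t,(M["m10"]/M["m00"],M["m01"]/M["m00"]),.08)[:2].round(4))
E
python3 go.py .214 -.587 .239 .061; python3 cups.py
```

```text
t 0.4 pos [ 0.2142 -0.5871  0.2386] yaw 0.3498 zaxis [-0.  0. -1.] F [-0.5  0.1 -0.4] op 1.001 ff 0.0
rows [-0.001 -0.001 -0.003] [-0.     0.     0.184]
red [337.7 260.9  13.2] rim@.08 [ 0.4499 -0.1329] [ 0.4497 -0.1325] [ 0.4502 -0.1331]
red [284.8 255.4  13. ] rim@.08 [ 0.4612 -0.0062] [ 0.4621 -0.0055] [ 0.4614 -0.0057]
red [407.  199.5  17.4] rim@.08 [ 0.5995 -0.298 ] [ 0.5996 -0.297 ] [ 0.5977 -0.2922]
red [283.  185.9  13.1] rim@.08 [6.284e-01 6.000e-04] [0.6294 0.0018] [0.6285 0.0015]
blue [412.  268.5  18. ] rim@.08 [ 0.4346 -0.31  ] [ 0.4341 -0.3089] [ 0.4337 -0.3042]
blue [337.5 186.5  12.9] rim@.08 [ 0.6287 -0.1309] [ 0.6288 -0.1309] [ 0.6287 -0.1308]
blue [221.6 186.7  13.1] rim@.08 [0.6245 0.1492] [0.625  0.1495] [0.6241 0.1495]
```

```bash
python3 -m pendant '[1,0,0,0,0,0,0.1, 1,0,0,0,0,0,0.184, 1,0,0,0,0,0,0.184]' 25
python3 -m pendant '[1,0.15,-0.25,0,0,0,0, 1,0.3,-0.5,0,0,0,0, 1,0.45,-0.75,0,0,0,0, 1,0.585,-0.975,0,0,0,0]'
python3 -m pendant '[1,0.15,-0.25,0,0,0,0, 1,0.3,-0.5,0,0,0,0, 1,0.45,-0.75,0,0,0,0, 1,0.585,-0.975,0,0,0,0]'
python3 -m pendant '[1,0.15,-0.25,0,0,0,0, 1,0.3,-0.5,0,0,0,0, 1,0.45,-0.75,0,0,0,0, 1,0.585,-0.975,0,0,0,0, 1,0.585,-0.975,0,0,0,0]'
python3 go.py .45 -.133 .13 .061
```

```text
clock: 0.75
tool_pos: [0.2143, -0.5871, 0.2388]
eef_rot: [1.0, 0.03, -0.0, 0.0]
contact_force: [0.0, -0.8, -0.1]
opening: 1.002
finger_force: 0.0
clock: 1.15
tool_pos: [0.2939, -0.4339, 0.2389]
eef_rot: [0.999, 0.033, 0.0, -0.0]
contact_force: [0.6, -0.6, -0.5]
opening: 1.004
finger_force: 0.0
clock: 1.55
tool_pos: [0.3726, -0.2826, 0.239]
eef_rot: [0.999, 0.033, 0.0, 0.0]
contact_force: [0.7, -0.1, 0.1]
opening: 1.002
finger_force: 0.0
clock: 2.05
tool_pos: [0.4537, -0.127, 0.239]
eef_rot: [0.999, 0.038, 0.002, -0.001]
contact_force: [-0.6, 0.1, 0.4]
opening: 0.998
finger_force: 0.0
t 2.0 pos [ 0.4537 -0.127   0.239 ] yaw 0.0754 zaxis [ 0.003  0.003 -1.   ] F [-0.6  0.1  0.4] op 0.998 ff 0.0
rows [-0.03   0.04   0.727] [-0.002 -0.002  0.009]
```

```bash
python3 -m pendant '[1,-0.03,0.04,0.3,0,0,0.009, 1,-0.03,0.04,0.6,0,0,0.009, 1,-0.03,0.04,0.727,0,0,0.009, 1,-0.03,0.04,0.727,0,0,0.009, 1,-0.03,0.04,0.727,0,0,0.009]'
python3 go.py .45 -.133 .058 .061; python3 - <<'E'
from h import *
a=snap("top")["img"][200:320,270:430];b=snap("side")["img"][120:290,220:447]
cv2.imwrite("pics/a1.png",np.vstack([cv2.resize(a,(400,300)),cv2.resize(b,(400,300))])[...,::-1])
E
```

```text
clock: 2.55
tool_pos: [0.4463, -0.1399, 0.13]
eef_rot: [1.0, 0.024, 0.0, 0.0]
contact_force: [0.4, 0.7, -0.8]
opening: 1.0
finger_force: 0.0
t 2.5 pos [ 0.4463 -0.1399  0.13  ] yaw 0.0478 zaxis [ 0. -0. -1.] F [ 0.4  0.7 -0.8] op 1.0 ff 0.0
rows [ 0.027 -0.045  0.48 ] [ 0.    -0.    -0.008]
```

View pics/a1.png

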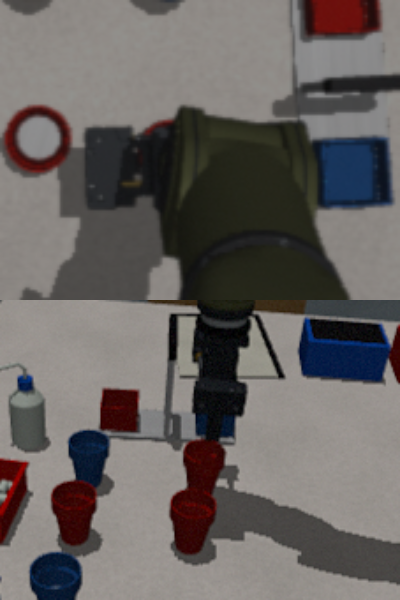

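The gripper is over the near-right red cup, with the cup rim between the fingers. It is nearly centred but slightly towards -y. I'll re-read the settled pose.

```bash
python3 -m pendant '[1,0,0,0,0,0,0, 1,0,0,0,0,0,0, 1,0,0,0,0,0,0]' >/dev/null; python3 go.py .45 -.133 .058 .061; python3 -m pendant '[1,0,0,0,0,0,0]' >/dev/null; python3 go.py .45 -.133 .058 .061
```

```text
t 3.0 pos [ 0.4466 -0.1396  0.1303] yaw 0.0469 zaxis [ 0.001 -0.    -1.   ] F [-1.   0.1 -0.4] op 0.997 ff 0.0
rows [ 0.024 -0.043  0.482] [ 0.    -0.001 -0.009]
t 3.0 pos [ 0.4464 -0.1395  0.13  ] yaw 0.0468 zaxis [ 0.001 -0.    -1.   ] F [ 0.4 -0.9 -0.1] op 1.001 ff 0.0
rows [ 0.026 -0.042  0.48 ] [ 0.    -0.    -0.009]
```

```bash
python3 -m pendant '[1,0.025,-0.042,0,0,0,-0.009, 1,0.025,-0.042,0.16,0,0,-0.009, 1,0.025,-0.042,0.32,0,0,-0.009, 1,0.025,-0.042,0.48,0,0,-0.009, 1,0.025,-0.042,0.48,0,0,-0.009, 1,0.025,-0.042,0.48,0,0,-0.009, 1,0.025,-0.042,0.48,0,0,-0.009]' >/dev/null; python3 go.py .45 -.133 .058
python3 -m pendant '[0.7,0,0,0,0,0,0, 0.7,0,0,0,0,0,0, 0.6,0,0,0,0,0,0, 0.6,0,0,0,0,0,0, 0.6,0,0,0,0,0,0, 0.6,0,0,0,0,0,0, 0.6,0,0,0,0,0,0, 0.6,0,0,0,0,0,0]' 25
```

```text
t 3.8 pos [ 0.4503 -0.133   0.0586] yaw 0.061 zaxis [ 0.002 -0.    -1.   ] F [ 0.3 -0.3 -0.6] op 0.999 ff 0.0
rows [-0.002 -0.     0.004] [ 0.    -0.001 -0.   ]
clock: 4.55
tool_pos: [0.4499, -0.1331, 0.0581]
eef_rot: [1.0, 0.03, 0.0, 0.0]
contact_force: [-0.5, -0.4, 5.5]
opening: 0.724
finger_force: 24.9
```

```bash
python3 -m pendant '[0.6,0,0,-0.05,0,0,0, 0.6,0,0,-0.15,0,0,0, 0.6,0,0,-0.3,0,0,0, 0.6,0,0,-0.5,0,0,0, 0.6,0,0,-0.7,0,0,0, 0.6,0,0,-0.9,0,0,0, 0.6,0,0,-1,0,0,0, 0.6,0,0,-1,0,0,0]'
python3 -m pendant '[0.6,0.06,0,0,0,0,0, 0.6,0.2,0,0,0,0,0, 0.6,0.4,0,0,0,0,0, 0.6,0.6,0,0,0,0,0, 0.6,0.8,0,0,0,0,0, 0.6,0.9,0,0,0,0,0, 0.6,0.938,0,0,0,0,0, 0.6,0.938,0.05,0,0,0,0, 0.6,0.938,0.2,0,0,0,0, 0.6,0.938,0.4,0,0,0,0, 0.6,0.938,0.55,0,0,0,0, 0.6,0.938,0.6,0,0,0,0]' >/dev/null
python3 -m pendant '[0.6,0,0.1,0,0,0,0, 0.6,0,0.3,0,0,0,0, 0.6,0,0.5,0,0,0,0, 0.6,0,0.6,0,0,0,0, 0.6,0,0.613,0,0,0,0, 0.6,0,0.613,0,0,0,0, 0.6,0,0.613,0,0,0,0, 0.6,0,0.613,0,0,0,0]' >/dev/null; python3 go.py .6015 -.306 .08 .061
python3 - <<'E'
from h import *
a=snap("top")["img"][150:300,340:540];b=snap("side")["img"][80:230,200:400]
cv2.imwrite("pics/a2.png",np.vstack([cv2.resize(a,(400,300)),cv2.resize(b,(400,300))])[...,::-1])
E
python3 cups.py
```

```text
clock: 5.35
tool_pos: [0.4507, -0.1334, 0.2098]
eef_rot: [1.0, 0.03, 0.002, 0.001]
contact_force: [0.3, 0.1, -1.1]
opening: 0.728
finger_force: 24.9
t 7.3 pos [ 0.6016 -0.3039  0.2078] yaw 0.0634 zaxis [ 0.     0.001 -1.   ] F [-0.1 -0.4 -0.8] op 0.726 ff 25.0
rows [-0.002  0.015  0.852] [-0.001 -0.     0.002]
red [284.5 255.4  12.9] rim@.08 [ 0.4612 -0.0055] [ 0.4621 -0.0055] [ 0.4613 -0.0056]
red [283. 186.  13.] rim@.08 [6.282e-01 6.000e-04] [0.6294 0.0018] [0.6284 0.0015]
blue [411.5 269.   18.1] rim@.08 [ 0.4336 -0.3089] [ 0.4341 -0.3087] [ 0.4352 -0.3062]
blue [337.5 186.5  12.9] rim@.08 [ 0.6287 -0.1309] [ 0.6288 -0.1309] [ 0.6287 -0.1308]
blue [221.6 186.6  13.1] rim@.08 [0.6247 0.1492] [0.625  0.1495] [0.6243 0.1495]
```

View pics/a2.png

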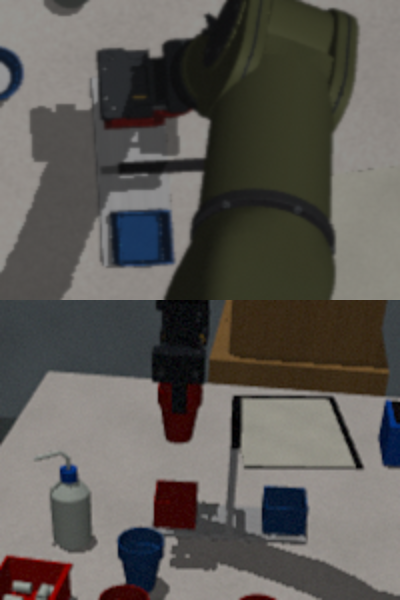

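The red cup is held upright over the red well. I'll lower it gently.

```bash
python3 -m pendant '[0.6,0,0.013,0.1,0,0,0, 0.6,0,0.013,0.25,0,0,0, 0.6,0,0.013,0.4,0,0,0, 0.6,0,0.013,0.55,0,0,0, 0.6,0,0.013,0.6,0,0,0, 0.6,0,0.013,0.65,0,0,0, 0.6,0,0.013,0.7,0,0,0, 0.6,0,0.013,0.75,0,0,0, 0.6,0,0.013,0.8,0,0,0, 0.6,0,0.013,0.85,0,0,0, 0.6,0,0.013,0.85,0,0,0]' >/dev/null;python3 -m pendant '[0.6,0,0,0,0,0,0,0.6,0,0,0,0,0,0]' >/dev/null; python3 go.py .6015 -.306 .066 .061
```

```text
t 8.8 pos [ 0.6016 -0.3082  0.0806] yaw 0.0608 zaxis [ 0.001 -0.    -1.   ] F [ 0.5  0.5 -1.2] op 0.723 ff 25.0
rows [ 0.    -0.015  0.097] [ 0. -0. -0.]
```

```bash
python3 -m pendant '[0.6,0,-0.013,0,0,0,0, 0.6,0,-0.013,0.02,0,0,0, 0.6,0,-0.013,0.04,0,0,0, 0.6,0,-0.013,0.06,0,0,0, 0.6,0,-0.013,0.075,0,0,0, 0.6,0,-0.013,0.085,0,0,0, 0.6,0,-0.013,0.092,0,0,0, 0.6,0,-0.013,0.092,0,0,0, 0.6,0,-0.013,0.092,0,0,0, 0.6,0,-0.013,0.092,0,0,0]' ; python3 go.py .6015 -.306 .066 .061
```

```text
clock: 9.8
tool_pos: [0.6012, -0.3061, 0.0664]
eef_rot: [1.0, 0.03, 0.0, 0.0]
contact_force: [-0.1, 0.1, -1.3]
opening: 0.724
finger_force: 25.0
t 9.8 pos [ 0.6012 -0.3061  0.0664] yaw 0.0608 zaxis [ 0. -0. -1.] F [-0.1  0.1 -1.3] op 0.724 ff 25.0
rows [ 0.002 -0.001  0.003] [ 0. -0. -0.]
```

```bash
python3 -m pendant '[0.6,0,0,0.005,0,0,0, 0.6,0,0,0.007,0,0,0, 0.6,0,0,0.007,0,0,0]' | grep -E "tool_pos|contact"; python3 -m pendant '[0.6,0,0,0.004,0,0,0, 0.6,0,0,0.007,0,0,0, 0.6,0,0,0.007,0,0,0]' | grep -E "tool_pos|contact"
```

```text
tool_pos: [0.6014, -0.3062, 0.0663]
contact_force: [-1.1, 1.2, 5.9]
tool_pos: [0.6016, -0.3062, 0.0663]
contact_force: [-2.9, 1.6, 11.0]
```

The cup is down at z 0.0663, which matches the 8 mm well floor. I'll release it and retreat up to z 0.21, then go to the next red cup at (0.6285, 0.001).

```bash
python3 -m pendant '[0.6,0,0,-0.007,0,0,0, 0.6,0,0,-0.007,0,0,0, 0.78,0,0,-0.007,0,0,0, 0.85,0,0,-0.007,0,0,0, 1,0,0,-0.007,0,0,0, 1,0,0,-0.007,0,0,0, 1,0,0,-0.1,0,0,0, 1,0,0,-0.3,0,0,0, 1,0,0,-0.5,0,0,0, 1,0,0,-0.7,0,0,0, 1,0,0,-0.95,0,0,0, 1,0,0,-0.95,0,0,0]'; python3 -m pendant '[1,0,-0.15,0,0,0,0, 1,0,-0.4,0,0,0,0, 1,0,-0.7,0,0,0,0, 1,0,-1,0,0,0,0, 1,0,-1,0,0,0,0, 1,0,-1,0,0,0,0]' >/dev/null
python3 go.py .6285 .001 .12 .061; python3 cups.py | grep -v " blue"
python3 - <<'E'
from h import *
a=snap("top")["img"][150:300,340:540];b=snap("side")["img"][120:230,240:387]
cv2.imwrite("pics/a3.png",np.vstack([cv2.resize(a,(400,300)),cv2.resize(b,(400,300))])[...,::-1])
E
```

```text
clock: 11.6
tool_pos: [0.6046, -0.3078, 0.2137]
eef_rot: [1.0, 0.03, 0.005, 0.003]
contact_force: [0.6, -1.2, 0.3]
opening: 1.002
finger_force: 0.0
t 12.2 pos [ 0.5922 -0.155   0.2071] yaw 0.0638 zaxis [ 0.  0. -1.] F [-0.2 -1.   0.3] op 0.999 ff 0.0
rows [ 0.308 -1.022  0.581] [-0.    -0.     0.002]
red [284.8 255.4  13. ] rim@.08 [ 0.4612 -0.0062] [ 0.4621 -0.0055] [ 0.4614 -0.0057]
red [283.  185.9  13.1] rim@.08 [6.284e-01 6.000e-04] [0.6294 0.0018] [0.6284 0.0015]
blue [221.7 186.5  13.1] rim@.08 [0.6249 0.149 ] [0.625  0.1495] [0.6243 0.1495]
```

View pics/a3.png

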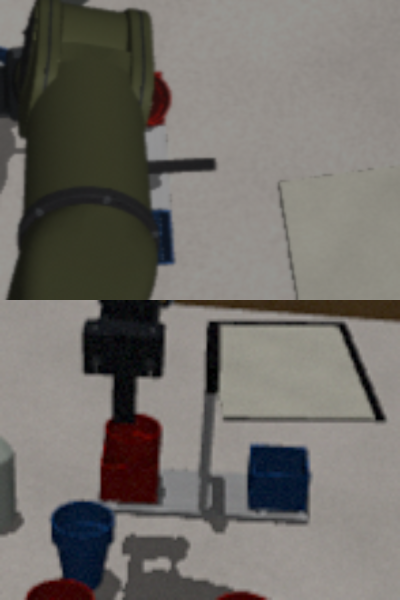

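The side view shows the red cup standing upright in the red well, and the carrier has not moved. Next is the red cup at (283,186).

```bash
python3 -m pendant '[1,0.1,-0.2,0,0,0,0, 1,0.2,-0.5,0,0,0,0, 1,0.3,-0.8,0,0,0,0, 1,0.308,-1,0,0,0,0, 1,0.308,-1,0.2,0,0,0, 1,0.308,-1,0.4,0,0,0, 1,0.308,-1,0.58,0,0,0, 1,0.308,-1,0.58,0,0,0, 1,0.308,-1,0.58,0,0,0, 1,0.308,-1,0.58,0,0,0, 1,0.308,-1,0.58,0,0,0, 1,0.308,-1,0.58,0,0,0]' >/dev/null;  python3 go.py .6287 .0012 .058 .061
```

```text
t 13.6 pos [ 0.6298 -0.004   0.121 ] yaw 0.0605 zaxis [ 0.002 -0.    -1.   ] F [ 0.9  0.2 -0.6] op 0.998 ff 0.0
rows [-0.006 -0.035  0.42 ] [ 0.    -0.001 -0.   ]
```

```bash
python3 -m pendant '[1,-0.006,-0.035,0,0,0,0, 1,-0.006,-0.035,0.14,0,0,0, 1,-0.006,-0.035,0.28,0,0,0, 1,-0.006,-0.035,0.42,0,0,0, 1,-0.006,-0.035,0.42,0,0,0, 1,-0.006,-0.035,0.42,0,0,0, 1,-0.006,-0.035,0.42,0,0,0, 1,-0.006,-0.035,0.42,0,0,0]' >/dev/null; python3 go.py .6287 .0012 .058
python3 -m pendant '[0.7,0,0,0,0,0,0, 0.7,0,0,0,0,0,0, 0.6,0,0,0,0,0,0, 0.6,0,0,0,0,0,0, 0.6,0,0,0,0,0,0, 0.6,0,0,0,0,0,0, 0.6,0,0,0,0,0,0, 0.6,0,0,0,0,0,0]' 25
python3 -m pendant '[0.6,0,0,-0.05,0,0,0, 0.6,0,0,-0.15,0,0,0, 0.6,0,0,-0.3,0,0,0, 0.6,0,0,-0.5,0,0,0, 0.6,0,0,-0.7,0,0,0, 0.6,0,0,-0.9,0,0,0, 0.6,0,0,-1,0,0,0, 0.6,0,0,-1,0,0,0, 0.6,0,0,-1,0,0,0, 0.6,0,0,-1,0,0,0]' >/dev/null
python3 go.py .6015 -.306 .1 .061; python3 cups.py
```

```text
t 14.3 pos [0.6287 0.0014 0.0581] yaw 0.0608 zaxis [ 0.002  0.    -1.   ] F [-0.1 -1.3  0.9] op 1.001 ff 0.0
rows [-0.     0.002  0.   ] [ 0.    -0.001 -0.   ]
clock: 15.15
tool_pos: [0.628, 0.0014, 0.057]
eef_rot: [1.0, 0.03, 0.0, -0.0]
contact_force: [0.5, -0.6, 3.1]
opening: 0.742
finger_force: 25.0
t 16.1 pos [0.6268 0.0013 0.2057] yaw 0.0608 zaxis [-0.002 -0.    -1.   ] F [-0.  -0.7 -0.9] op 0.74 ff 25.0
rows [-0.291  2.034  0.706] [ 0.     0.002 -0.   ]
blue [411.5 269.   18.1] rim@.08 [ 0.4336 -0.3089] [ 0.4341 -0.3087] [ 0.4352 -0.3062]
blue [221.9 186.3  13.3] rim@.08 [0.6254 0.1484] [0.6244 0.1501] [0.6244 0.149 ]
```

```bash
python3 -m pendant '[0.6,-0.05,0.1,0,0,0,0, 0.6,-0.12,0.25,0,0,0,0, 0.6,-0.2,0.45,0,0,0,0, 0.6,-0.291,0.7,0,0,0,0, 0.6,-0.291,0.95,0,0,0,0, 0.6,-0.291,1,0,0,0,0]' >/dev/null
python3 -m pendant '[0.6,0,0.2,0,0,0,0, 0.6,0,0.45,0,0,0,0, 0.6,0,0.7,0,0,0,0, 0.6,0,0.9,0,0,0,0, 0.6,0,1,0,0,0,0, 0.6,0,1,0,0,0,0]' >/dev/null
python3 -m pendant '[0.6,0,0.034,0,0,0,0, 0.6,0,0.034,0,0,0,0, 0.6,0,0.034,0,0,0,0, 0.6,0,0.034,0,0,0,0, 0.6,0,0.034,0,0,0,0, 0.6,0,0.034,0,0,0,0]' >/dev/null
python3 go.py .6015 -.306 .1 .061;python3 - <<'E'
from h import *
a=snap("top")["img"][150:300,340:540];b=snap("side")["img"][80:230,200:400]
cv2.imwrite("pics/a4.png",np.vstack([cv2.resize(a,(400,300)),cv2.resize(b,(400,300))])[...,::-1])
E
python3 cups.py
```

```text
t 18.0 pos [ 0.6029 -0.3054  0.2069] yaw 0.0613 zaxis [ 0.  0. -1.] F [-0.3 -0.1  0. ] op 0.743 ff 25.0
rows [-0.009  0.003  0.712] [-0. -0.  0.]
red [284.8 255.4  13. ] rim@.08 [ 0.4612 -0.0062] [ 0.4621 -0.0055] [ 0.4614 -0.0058]
blue [411.5 269.   18.1] rim@.08 [ 0.4336 -0.3089] [ 0.4341 -0.3087] [ 0.4338 -0.3041]
blue [221.6 186.7  13.1] rim@.08 [0.6245 0.1492] [0.625  0.1495] [0.6243 0.1495]
blue [339.5 171.5  13. ] rim@.08 [ 0.6653 -0.1355] [ 0.6653 -0.1355] [ 0.6652 -0.1355]
```

View pics/a4.png

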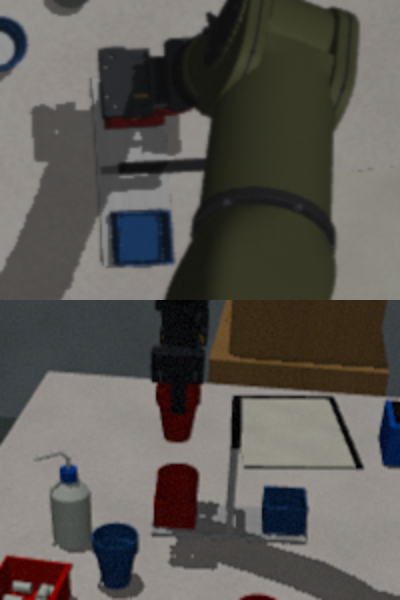

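The second red cup is held upright over the first, which stands in its well. A blue cup has been knocked to pixel (339,171), so I'll use its new position later. Now I'll lower this one.

```bash
python3 -m pendant '[0.6,-0.009,0.003,0.1,0,0,0, 0.6,-0.009,0.003,0.2,0,0,0, 0.6,-0.009,0.003,0.3,0,0,0, 0.6,-0.009,0.003,0.38,0,0,0, 0.6,-0.009,0.003,0.45,0,0,0, 0.6,-0.009,0.003,0.5,0,0,0, 0.6,-0.009,0.003,0.55,0,0,0, 0.6,-0.009,0.003,0.6,0,0,0, 0.6,-0.009,0.003,0.64,0,0,0, 0.6,-0.009,0.003,0.67,0,0,0, 0.6,-0.009,0.003,0.685,0,0,0, 0.6,-0.009,0.003,0.685,0,0,0]' >/dev/null; python3 -m pendant '[0.6,0,0,0,0,0,0, 0.6,0,0,0,0,0,0, 0.6,0,0,0,0,0,0]'; python3 go.py .6015 -.306 .0945 .061
```

```text
clock: 19.65
tool_pos: [0.6016, -0.3064, 0.1043]
eef_rot: [1.0, 0.03, 0.0, 0.0]
contact_force: [0.8, -0.6, -0.3]
opening: 0.739
finger_force: 25.0
t 19.6 pos [ 0.6016 -0.3064  0.1043] yaw 0.0608 zaxis [ 0. -0. -1.] F [ 0.8 -0.6 -0.3] op 0.739 ff 25.0
rows [-0.001 -0.003  0.066] [ 0. -0. -0.]
```

```bash
python3 -m pendant '[0.6,0,0,0.02,0,0,0, 0.6,0,0,0.035,0,0,0, 0.6,0,0,0.048,0,0,0, 0.6,0,0,0.055,0,0,0, 0.6,0,0,0.055,0,0,0]' | grep -E "tool_pos|contact"; python3 -m pendant '[0.6,0,0,0.006,0,0,0, 0.6,0,0,0.006,0,0,0]' | grep -E "tool_pos|contact"; python3 -m pendant '[0.6,0,0,0.006,0,0,0, 0.6,0,0,0.006,0,0,0, 0.6,0,0,0.006,0,0,0]' | grep -E "tool_pos|contact"
```

```text
tool_pos: [0.6013, -0.3063, 0.0955]
contact_force: [0.0, -0.2, -1.0]
tool_pos: [0.6014, -0.3064, 0.0948]
contact_force: [0.3, -0.2, 0.0]
tool_pos: [0.6015, -0.3064, 0.094]
contact_force: [0.1, 0.1, -0.0]
```

```bash
for i in 1; do python3 -m pendant '[0.6,0,0,0.004,0,0,0, 0.6,0,0,0.004,0,0,0, 0.6,0,0,0.004,0,0,0]' | grep -E "tool_pos|contact"; python3 -m pendant '[0.6,0,0,0.004,0,0,0, 0.6,0,0,0.004,0,0,0, 0.6,0,0,0.004,0,0,0]' | grep -E "tool_pos|contact"; done
```

```text
tool_pos: [0.6015, -0.3064, 0.0934]
contact_force: [0.2, -0.2, -0.7]
tool_pos: [0.6016, -0.3065, 0.0931]
contact_force: [-0.8, -0.3, 2.7]
```

The second cup is nested, with contact at +26.8 mm. I'll release it and go to the third red cup at (0.4613, -0.0058).

```bash
python3 -m pendant '[0.6,0,0,-0.004,0,0,0, 0.78,0,0,-0.004,0,0,0, 0.85,0,0,-0.004,0,0,0, 1,0,0,-0.004,0,0,0, 1,0,0,-0.004,0,0,0, 1,0,0,-0.05,0,0,0, 1,0,0,-0.2,0,0,0, 1,0,0,-0.4,0,0,0, 1,0,0,-0.6,0,0,0, 1,0,0,-0.78,0,0,0, 1,0,0,-0.78,0,0,0]' >/dev/null; python3 -m pendant '[1,0,-0.15,0,0,0,0, 1,0,-0.4,0,0,0,0, 1,0,-0.7,0,0,0,0, 1,0,-1,0,0,0,0]' >/dev/null
python3 -m pendant '[1,-0.2,-0.3,0,0,0,0, 1,-0.4,-0.5,0,0,0,0, 1,-0.6,-0.75,0,0,0,0, 1,-0.809,-1,0,0,0,0, 1,-0.809,-1,0.2,0,0,0, 1,-0.809,-1,0.4,0,0,0, 1,-0.809,-1,0.6,0,0,0, 1,-0.809,-1,0.6,0,0,0, 1,-0.809,-1,0.6,0,0,0, 1,-0.809,-1,0.6,0,0,0, 1,-0.809,-1,0.6,0,0,0, 1,-0.809,-1,0.6,0,0,0]' >/dev/null
python3 go.py .4615 -.0058 .058 .061; python3 cups.py
```

```text
t 23.9 pos [ 0.4628 -0.0144  0.1208] yaw 0.0605 zaxis [ 0.002  0.    -1.   ] F [ 0.4  0.9 -0.8] op 1.001 ff 0.0
rows [-0.006 -0.058  0.418] [ 0.    -0.001 -0.   ]
blue [411.5 269.   18.1] rim@.08 [ 0.4336 -0.3089] [ 0.4342 -0.3087] [ 0.4339 -0.3041]
blue [221.6 186.7  13.1] rim@.08 [0.6245 0.1492] [0.625  0.1495] [0.6244 0.1496]
blue [339.5 171.5  13. ] rim@.08 [ 0.6653 -0.1355] [ 0.6653 -0.1355] [ 0.6652 -0.1355]
```

```bash
python3 -m pendant '[1,-0.006,-0.058,0,0,0,0, 1,-0.006,-0.058,0,0,0,0, 1,-0.006,-0.058,0.14,0,0,0, 1,-0.006,-0.058,0.28,0,0,0, 1,-0.006,-0.058,0.41,0,0,0, 1,-0.006,-0.058,0.41,0,0,0, 1,-0.006,-0.058,0.41,0,0,0, 1,-0.006,-0.058,0.41,0,0,0, 1,-0.006,-0.058,0.41,0,0,0]' >/dev/null; python3 go.py .4615 -.0058 .058
python3 -m pendant '[0.7,0,0,0,0,0,0, 0.7,0,0,0,0,0,0, 0.6,0,0,0,0,0,0, 0.6,0,0,0,0,0,0, 0.6,0,0,0,0,0,0, 0.6,0,0,0,0,0,0, 0.6,0,0,0,0,0,0, 0.6,0,0,0,0,0,0]' 25
python3 -m pendant '[0.6,0,0,-0.05,0,0,0, 0.6,0,0,-0.15,0,0,0, 0.6,0,0,-0.3,0,0,0, 0.6,0,0,-0.5,0,0,0, 0.6,0,0,-0.7,0,0,0, 0.6,0,0,-0.9,0,0,0, 0.6,0,0,-1,0,0,0, 0.6,0,0,-1,0,0,0, 0.6,0,0,-1,0,0,0, 0.6,0,0,-1,0,0,0]' >/dev/null
python3 go.py .6015 -.306 .21 .061
```

```text
t 24.9 pos [ 0.4612 -0.0057  0.0591] yaw 0.0607 zaxis [ 0.002  0.    -1.   ] F [ 0.1 -0.2  0.2] op 0.998 ff 0.0
rows [0.002 0.001 0.008] [ 0.    -0.001 -0.   ]
clock: 25.7
tool_pos: [0.4608, -0.0056, 0.0584]
eef_rot: [1.0, 0.03, 0.0, 0.0]
contact_force: [-0.6, 0.5, 5.2]
opening: 0.741
finger_force: 25.0
t 26.7 pos [ 0.4598 -0.0057  0.2073] yaw 0.0608 zaxis [-0.002 -0.    -1.   ] F [ 0.6 -0.3 -1.7] op 0.741 ff 25.0
rows [ 0.821  2.055 -0.02 ] [ 0.     0.002 -0.   ]
```

```bash
python3 -m pendant '[0.6,0.1,0,-0.02,0,0,0, 0.6,0.25,0.05,-0.02,0,0,0, 0.6,0.42,0.15,-0.02,0,0,0, 0.6,0.6,0.35,-0.02,0,0,0, 0.6,0.75,0.55,-0.02,0,0,0, 0.6,0.82,0.8,-0.02,0,0,0, 0.6,0.82,1,-0.02,0,0,0]' >/dev/null
python3 -m pendant '[0.6,0,0.2,0,0,0,0, 0.6,0,0.45,0,0,0,0, 0.6,0,0.7,0,0,0,0, 0.6,0,0.9,0,0,0,0, 0.6,0,1,0,0,0,0, 0.6,0,1,0,0,0,0]' >/dev/null
python3 -m pendant '[0.6,0,0.05,0,0,0,0, 0.6,0,0.05,0,0,0,0, 0.6,0,0.05,0,0,0,0, 0.6,0,0.05,0,0,0,0, 0.6,0,0.05,0,0,0,0, 0.6,0,0.05,0,0,0,0, 0.6,0,0.05,0,0,0,0]' >/dev/null
python3 go.py .6015 -.306 .135 .061;python3 - <<'E'
from h import *
a=snap("top")["img"][150:300,340:540];b=snap("side")["img"][80:230,200:400]
cv2.imwrite("pics/a5.png",np.vstack([cv2.resize(a,(400,300)),cv2.resize(b,(400,300))])[...,::-1])
E
python3 cups.py
```

```text
t 28.7 pos [ 0.6022 -0.305   0.2114] yaw 0.061 zaxis [ 0. -0. -1.] F [ 0.4 -0.5 -0.9] op 0.742 ff 25.0
rows [-0.005  0.007  0.509] [ 0. -0. -0.]
blue [411.5 269.   18.1] rim@.08 [ 0.4336 -0.3089] [ 0.4341 -0.3087] [ 0.4352 -0.3062]
blue [221.6 186.7  13.1] rim@.08 [0.6246 0.1493] [0.625  0.1495] [0.6243 0.1496]
blue [339.5 171.5  13. ] rim@.08 [ 0.6653 -0.1355] [ 0.6653 -0.1355] [ 0.6652 -0.1355]
```

View pics/a5.png

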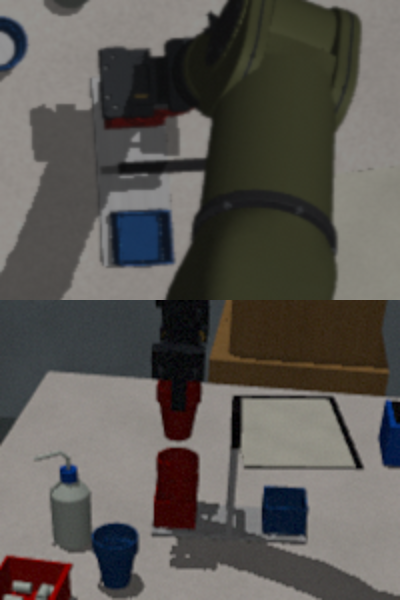

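The third red cup is above the stack of two and lined up with it. Lowering.

```bash
python3 -m pendant '[0.6,-0.005,0.004,0.1,0,0,0, 0.6,-0.005,0.004,0.2,0,0,0, 0.6,-0.005,0.004,0.28,0,0,0, 0.6,-0.005,0.004,0.35,0,0,0, 0.6,-0.005,0.004,0.41,0,0,0, 0.6,-0.005,0.004,0.46,0,0,0, 0.6,-0.005,0.004,0.5,0,0,0, 0.6,-0.005,0.004,0.53,0,0,0, 0.6,-0.005,0.004,0.555,0,0,0, 0.6,-0.005,0.004,0.57,0,0,0, 0.6,-0.005,0.004,0.57,0,0,0, 0.6,-0.005,0.004,0.57,0,0,0]' | grep -E "tool_pos|contact"; python3 -m pendant '[0.6,0,0,0.008,0,0,0, 0.6,0,0,0.008,0,0,0, 0.6,0,0,0.008,0,0,0]'| grep -E "tool_pos|contact"
python3 -m pendant '[0.6,0,0,0.006,0,0,0, 0.6,0,0,0.006,0,0,0, 0.6,0,0,0.006,0,0,0]'| grep -E "tool_pos|contact"
```

```text
tool_pos: [0.6016, -0.3059, 0.126]
contact_force: [0.7, 0.0, -0.7]
tool_pos: [0.6015, -0.3058, 0.1247]
contact_force: [0.7, 0.8, -1.1]
tool_pos: [0.6014, -0.3058, 0.1237]
contact_force: [-0.1, -0.0, -0.7]
```

```bash
python3 -m pendant '[0.6,0,0,0.006,0,0,0, 0.6,0,0,0.006,0,0,0, 0.6,0,0,0.006,0,0,0]'| grep -E "tool_pos|contact"
python3 -m pendant '[0.6,0,0,0.004,0,0,0, 0.6,0,0,0.004,0,0,0, 0.6,0,0,0.004,0,0,0]'| grep -E "tool_pos|contact"
python3 -m pendant '[0.6,0,0,0.004,0,0,0, 0.6,0,0,0.004,0,0,0, 0.6,0,0,0.004,0,0,0]'| grep -E "tool_pos|contact"
```

```text
tool_pos: [0.6015, -0.3058, 0.1228]
contact_force: [0.2, 0.5, -0.5]
tool_pos: [0.6017, -0.3059, 0.1226]
contact_force: [0.4, 0.3, 3.1]
tool_pos: [0.602, -0.306, 0.1225]
contact_force: [-1.2, 0.6, 5.7]
```

All three reds are nested. I'll release, retreat, and check the bottle and bin clearance around the shifted blue cup.

```bash
python3 -m pendant '[0.6,0,0,-0.006,0,0,0, 0.78,0,0,-0.006,0,0,0, 0.85,0,0,-0.006,0,0,0, 1,0,0,-0.006,0,0,0, 1,0,0,-0.006,0,0,0, 1,0,0,-0.05,0,0,0, 1,0,0,-0.2,0,0,0, 1,0,0,-0.4,0,0,0, 1,0,0,-0.6,0,0,0, 1,0,0,-0.6,0,0,0]' >/dev/null; python3 -m pendant '[1,0,-0.15,0,0,0,0, 1,0,-0.4,0,0,0,0, 1,0,-0.7,0,0,0,0, 1,0,-1,0,0,0,0, 1,0,-1,0,0,0,0, 1,0,-1,0,0,0,0, 1,0,-1,0,0,0,0, 1,0,-1,0,0,0,0]' >/dev/null
python3 go.py .6652 -.1355 .12 .061; python3 - <<'E'
from h import *
t=snap("top");s=snap("side")
print("bottle axis?",plane(t,(378,139),.10),plane(t,(383,132),.15), "side foot",plane(s,(236,203),0), "cap tri",tri(t,(382,133),s,(235,167)))
print("bin red front edge",plane(t,(275,150),.055),plane(t,(325,153),.055))
a=t["img"][90:270,240:480];b=s["img"][120:270,200:400]
cv2.imwrite("pics/a6.png",np.vstack([cv2.resize(a,(400,300)),cv2.resize(b,(400,300))])[...,::-1])
E
```

```text
t 33.4 pos [ 0.5921 -0.1582  0.2114] yaw 0.0579 zaxis [-0.    -0.001 -1.   ] F [ 0.3 -1.2  0.4] op 1.0 ff 0.0
rows [ 0.496 -0.124  0.609] [ 0.001  0.    -0.002]
bottle axis? [ 0.74170717 -0.22468426  0.1       ] [ 0.74785188 -0.22782297  0.15      ] side foot [ 0.7498002  -0.20796883  0.        ] cap tri (array([ 0.75316295, -0.23221906,  0.11165836]), np.float64(0.0012205300976912462))
bin red front edge [0.72028126 0.02222972 0.055     ] [ 0.71432621 -0.10153316  0.055     ]
```

View pics/a6.png

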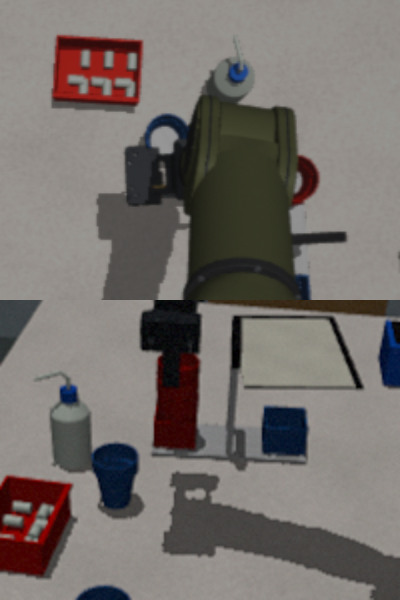

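The blue cup stands upright at (0.665, -0.1355). The bottle is at about (0.748, -0.215), so I'll turn the tool by -0.41 rad to swing the gripper body away from it.

```bash
python3 -m pendant '[1,0.1,-0.03,0,0,0,0.08, 1,0.3,-0.08,0,0,0,0.16, 1,0.496,-0.124,0,0,0,0.26, 1,0.496,-0.124,0,0,0,0.26, 1,0.496,-0.124,0.2,0,0,0.26, 1,0.496,-0.124,0.4,0,0,0.26, 1,0.496,-0.124,0.6,0,0,0.26, 1,0.496,-0.124,0.6,0,0,0.26, 1,0.496,-0.124,0.6,0,0,0.26, 1,0.496,-0.124,0.6,0,0,0.26, 1,0.496,-0.124,0.6,0,0,0.26, 1,0.496,-0.124,0.6,0,0,0.26]' >/dev/null
python3 -m pendant '[1,0,0,0,0,0,0, 1,0,0,0,0,0,0]' >/dev/null; python3 go.py .6654 -.1355 .058
```

```text
t 34.9 pos [ 0.6656 -0.1329  0.122 ] yaw -0.3475 zaxis [ 0.001 -0.    -1.   ] F [-0.6 -0.2 -0.2] op 1.003 ff 0.0
rows [0.004 0.017 0.427] [-0. -0.  0.]
```

```bash
python3 -m pendant '[1,0.003,0.017,0,0,0,0, 1,0.003,0.017,0.14,0,0,0, 1,0.003,0.017,0.28,0,0,0, 1,0.003,0.017,0.42,0,0,0, 1,0.003,0.017,0.42,0,0,0, 1,0.003,0.017,0.42,0,0,0, 1,0.003,0.017,0.42,0,0,0, 1,0.003,0.017,0.42,0,0,0]' >/dev/null; python3 go.py .6654 -.1355 .058
python3 -m pendant '[0.7,0,0,0,0,0,0, 0.7,0,0,0,0,0,0, 0.6,0,0,0,0,0,0, 0.6,0,0,0,0,0,0, 0.6,0,0,0,0,0,0, 0.6,0,0,0,0,0,0, 0.6,0,0,0,0,0,0, 0.6,0,0,0,0,0,0]' 25
python3 -m pendant '[0.6,0,0,-0.05,0,0,0, 0.6,0,0,-0.15,0,0,0, 0.6,0,0,-0.3,0,0,0, 0.6,0,0,-0.5,0,0,0, 0.6,0,0,-0.7,0,0,0, 0.6,0,0,-0.9,0,0,0, 0.6,0,0,-1,0,0,0, 0.6,0,0,-1,0,0,0, 0.6,0,0,-1,0,0,0, 0.6,0,0,-1,0,0,0]' >/dev/null
python3 go.py .432 -.3165 .21 .061; python3 cups.py
```

```text
t 35.6 pos [ 0.666  -0.1358  0.06  ] yaw -0.3477 zaxis [ 0.002 -0.001 -1.   ] F [ 0.2 -0.2  0.1] op 0.998 ff 0.0
rows [-0.004 -0.001  0.013] [-0.    -0.002  0.   ]
clock: 36.45
tool_pos: [0.6653, -0.1355, 0.0588]
eef_rot: [0.985, -0.173, 0.0, 0.0]
contact_force: [0.5, 0.1, 2.4]
opening: 0.74
finger_force: 25.0
t 37.5 pos [ 0.664  -0.1353  0.2074] yaw -0.3475 zaxis [-0.002  0.    -1.   ] F [-0.3  0.1 -1.2] op 0.738 ff 25.0
rows [-1.043  1.663 -0.014] [-0.     0.002 -0.26 ]
blue [411.5 269.   18.1] rim@.08 [ 0.4336 -0.3089] [ 0.4341 -0.3087] [ 0.4351 -0.3061]
blue [221.6 186.7  13.1] rim@.08 [0.6245 0.1492] [0.625  0.1495] [0.6243 0.1495]
```

```bash
python3 -m pendant '[0.6,0,0,0,0,0,-0.05, 0.6,0,0,0,0,0,-0.13, 0.6,0,0,0,0,0,-0.21, 0.6,0,0,0,0,0,-0.26, 0.6,0,0,0,0,0,-0.26, 0.6,0,0,0,0,0,-0.26]' >/dev/null
python3 -m pendant '[0.6,-0.1,0,0,0,0,0, 0.6,-0.3,0,0,0,0,0, 0.6,-0.55,0,0,0,0,0, 0.6,-0.8,0,0,0,0,0, 0.6,-1,0,0,0,0,0]' >/dev/null
python3 -m pendant '[0.6,-0.2,0,0,0,0,0, 0.6,-0.4,0,0,0,0,0, 0.6,-0.57,0.1,0,0,0,0, 0.6,-0.617,0.3,0,0,0,0, 0.6,-0.617,0.55,0,0,0,0, 0.6,-0.617,0.8,0,0,0,0, 0.6,-0.617,1,0,0,0,0, 0.6,-0.617,1,0,0,0,0]' >/dev/null
python3 -m pendant '[0.6,0,0.11,0,0,0,0, 0.6,0,0.11,0,0,0,0, 0.6,0,0.11,0,0,0,0, 0.6,0,0.11,0,0,0,0, 0.6,0,0.11,0,0,0,0, 0.6,0,0.11,0,0,0,0, 0.6,0,0.11,0,0,0,0]' >/dev/null
python3 go.py .432 -.3165 .079 .061
```

```text
t 40.1 pos [ 0.4331 -0.3161  0.2086] yaw 0.0613 zaxis [ 0.  0. -1.] F [ 0.  -0.  -0.9] op 0.736 ff 25.0
rows [-0.007  0.002  0.864] [-0. -0.  0.]
```

```bash
python3 -m pendant '[0.6,-0.007,0.002,0.1,0,0,0, 0.6,-0.007,0.002,0.25,0,0,0, 0.6,-0.007,0.002,0.4,0,0,0, 0.6,-0.007,0.002,0.55,0,0,0, 0.6,-0.007,0.002,0.63,0,0,0, 0.6,-0.007,0.002,0.7,0,0,0, 0.6,-0.007,0.002,0.76,0,0,0, 0.6,-0.007,0.002,0.81,0,0,0, 0.6,-0.007,0.002,0.85,0,0,0, 0.6,-0.007,0.002,0.87,0,0,0, 0.6,-0.007,0.002,0.87,0,0,0, 0.6,-0.007,0.002,0.87,0,0,0]' | grep -E "tool_pos|contact"
python3 -m pendant '[0.6,0,0,0.02,0,0,0, 0.6,0,0,0.04,0,0,0, 0.6,0,0,0.055,0,0,0, 0.6,0,0,0.062,0,0,0, 0.6,0,0,0.062,0,0,0, 0.6,0,0,0.062,0,0,0]' | grep -E "tool_pos|contact"
python3 -m pendant '[0.6,0,0,0.006,0,0,0, 0.6,0,0,0.006,0,0,0, 0.6,0,0,0.006,0,0,0]'| grep -E "tool_pos|contact"
```

```text
tool_pos: [0.4322, -0.3169, 0.0783]
contact_force: [0.4, -0.1, -1.0]
tool_pos: [0.432, -0.3168, 0.0688]
contact_force: [0.1, 0.2, -0.8]
tool_pos: [0.432, -0.3168, 0.0679]
contact_force: [-0.5, -0.0, -0.6]
```

```bash
python3 -m pendant '[0.6,0,0,0.005,0,0,0, 0.6,0,0,0.005,0,0,0, 0.6,0,0,0.005,0,0,0]'| grep -E "tool_pos|contact"
python3 -m pendant '[0.6,0,0,0.005,0,0,0, 0.6,0,0,0.005,0,0,0, 0.6,0,0,0.005,0,0,0]'| grep -E "tool_pos|contact"
```

```text
tool_pos: [0.432, -0.3168, 0.0671]
contact_force: [-0.6, -0.2, -0.5]
tool_pos: [0.4322, -0.3168, 0.0667]
contact_force: [-0.7, 1.4, 4.2]
```

```bash
python3 -m pendant '[0.6,0,0,-0.005,0,0,0, 0.78,0,0,-0.005,0,0,0, 0.85,0,0,-0.005,0,0,0, 1,0,0,-0.005,0,0,0, 1,0,0,-0.005,0,0,0, 1,0,0,-0.05,0,0,0, 1,0,0,-0.25,0,0,0, 1,0,0,-0.5,0,0,0, 1,0,0,-0.75,0,0,0, 1,0,0,-0.95,0,0,0, 1,0,0,-0.95,0,0,0]' >/dev/null; python3 -m pendant '[1,0,-0.15,0,0,0,0, 1,0,-0.4,0,0,0,0, 1,0,-0.7,0,0,0,0, 1,0,-1,0,0,0,0]' >/dev/null
python3 -m pendant '[1,0.2,-0.3,0,0,0,0, 1,0.4,-0.55,0,0,0,0, 1,0.6,-0.8,0,0,0,0, 1,0.735,-1,0,0,0,0]' >/dev/null
python3 -m pendant '[1,0.2,-0.3,0,0,0,0, 1,0.4,-0.55,0,0,0,0, 1,0.6,-0.8,0,0,0,0, 1,0.735,-1,0,0,0,0, 1,0.735,-1,0.2,0,0,0, 1,0.735,-1,0.4,0,0,0, 1,0.735,-1,0.6,0,0,0, 1,0.735,-1,0.6,0,0,0, 1,0.735,-1,0.6,0,0,0, 1,0.735,-1,0.6,0,0,0, 1,0.735,-1,0.6,0,0,0, 1,0.735,-1,0.6,0,0,0]' >/dev/null
python3 cups.py; python3 go.py .6247 .1493 .058 .061
python3 - <<'E'
from h import *
a=snap("top")["img"];b=snap("side")["img"]
cv2.imwrite("pics/a7.png",np.hstack([cv2.resize(a[100:300,180:460],(420,300)),cv2.resize(b[110:310,200:440],(360,300))])[...,::-1])
E
```

```text
t 46.0 pos [0.6254 0.1459 0.12  ] yaw 0.0607 zaxis [ 0.002  0.    -1.   ] F [1.2 0.4 0.5] op 1.001 ff 0.0
rows [-0.004 -0.023  0.413] [-0.    -0.001 -0.   ]
```

View pics/a7.png

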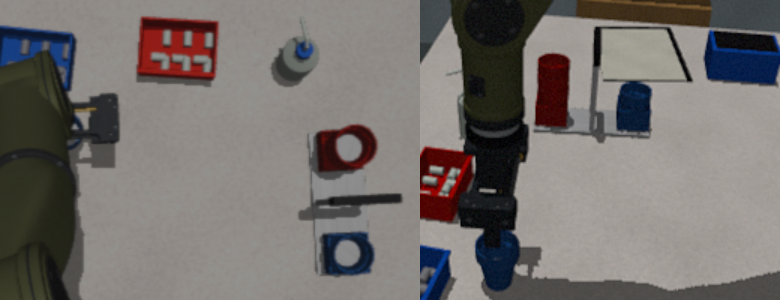

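The red stack and first blue cup stand upright in their wells, and the gripper is over the last blue cup. Descending.

```bash
python3 -m pendant '[1,-0.004,-0.023,0,0,0,0, 1,-0.004,-0.023,0.14,0,0,0, 1,-0.004,-0.023,0.28,0,0,0, 1,-0.004,-0.023,0.41,0,0,0, 1,-0.004,-0.023,0.41,0,0,0, 1,-0.004,-0.023,0.41,0,0,0, 1,-0.004,-0.023,0.41,0,0,0, 1,-0.004,-0.023,0.41,0,0,0]' >/dev/null; python3 go.py .6247 .1493 .058
python3 -m pendant '[0.7,0,0,0,0,0,0, 0.7,0,0,0,0,0,0, 0.6,0,0,0,0,0,0, 0.6,0,0,0,0,0,0, 0.6,0,0,0,0,0,0, 0.6,0,0,0,0,0,0, 0.6,0,0,0,0,0,0, 0.6,0,0,0,0,0,0]' 25
python3 -m pendant '[0.6,0,0,-0.05,0,0,0, 0.6,0,0,-0.15,0,0,0, 0.6,0,0,-0.3,0,0,0, 0.6,0,0,-0.5,0,0,0, 0.6,0,0,-0.7,0,0,0, 0.6,0,0,-0.9,0,0,0, 0.6,0,0,-1,0,0,0, 0.6,0,0,-1,0,0,0, 0.6,0,0,-1,0,0,0, 0.6,0,0,-1,0,0,0]' >/dev/null
python3 go.py .432 -.3165 .21 .061
```

```text
t 46.9 pos [0.6248 0.1494 0.0586] yaw 0.0608 zaxis [ 0.002  0.001 -1.   ] F [ 0.1 -0.   0.3] op 1.001 ff 0.0
rows [-0.001  0.001  0.004] [-0.    -0.001  0.   ]
clock: 47.65
tool_pos: [0.6241, 0.1493, 0.0575]
eef_rot: [1.0, 0.03, 0.0, -0.0]
contact_force: [-0.3, 1.0, 2.6]
opening: 0.72
finger_force: 24.9
t 48.6 pos [0.623  0.1489 0.2063] yaw 0.0608 zaxis [-0.002 -0.001 -1.   ] F [ 0.8 -0.6 -0.8] op 0.717 ff 24.9
rows [-1.459  3.02  -0.019] [ 0.     0.002 -0.   ]
```

```bash
python3 -m pendant '[0.6,-0.1,0.1,-0.02,0,0,0, 0.6,-0.25,0.3,-0.02,0,0,0, 0.6,-0.42,0.55,-0.02,0,0,0, 0.6,-0.6,0.8,-0.02,0,0,0, 0.6,-0.73,1,-0.02,0,0,0]' >/dev/null
python3 -m pendant '[0.6,-0.2,0.2,0,0,0,0, 0.6,-0.4,0.4,0,0,0,0, 0.6,-0.6,0.6,0,0,0,0, 0.6,-0.729,0.8,0,0,0,0, 0.6,-0.729,1,0,0,0,0]' >/dev/null
python3 -m pendant '[0.6,0,0.2,0,0,0,0, 0.6,0,0.4,0,0,0,0, 0.6,0,0.6,0,0,0,0, 0.6,0,0.8,0,0,0,0, 0.6,0,0.95,0,0,0,0, 0.6,0,1,0,0,0,0, 0.6,0,1,0,0,0,0]' >/dev/null
python3 -m pendant '[0.6,0,0.02,0,0,0,0, 0.6,0,0.02,0,0,0,0, 0.6,0,0.02,0,0,0,0, 0.6,0,0.02,0,0,0,0, 0.6,0,0.02,0,0,0,0, 0.6,0,0.02,0,0,0,0]' >/dev/null
python3 go.py .432 -.3165 .105 .061
```

```text
t 51.0 pos [ 0.4331 -0.3161  0.2105] yaw 0.0611 zaxis [ 0. -0. -1.] F [ 0.  -0.5 -0.8] op 0.717 ff 24.9
rows [-0.007  0.002  0.703] [ 0. -0.  0.]
```

Contact is expected at TCP z of about 0.094.

```bash
python3 -m pendant '[0.6,-0.007,0.001,0.1,0,0,0, 0.6,-0.007,0.001,0.2,0,0,0, 0.6,-0.007,0.001,0.3,0,0,0, 0.6,-0.007,0.001,0.38,0,0,0, 0.6,-0.007,0.001,0.45,0,0,0, 0.6,-0.007,0.001,0.51,0,0,0, 0.6,-0.007,0.001,0.57,0,0,0, 0.6,-0.007,0.001,0.62,0,0,0, 0.6,-0.007,0.001,0.66,0,0,0, 0.6,-0.007,0.001,0.69,0,0,0, 0.6,-0.007,0.001,0.7,0,0,0, 0.6,-0.007,0.001,0.7,0,0,0]' | grep -E "tool_pos|contact"
python3 -m pendant '[0.6,0,0,0.02,0,0,0, 0.6,0,0,0.04,0,0,0, 0.6,0,0,0.055,0,0,0, 0.6,0,0,0.062,0,0,0, 0.6,0,0,0.062,0,0,0, 0.6,0,0,0.062,0,0,0]' | grep -E "tool_pos|contact"
python3 -m pendant '[0.6,0,0,0.006,0,0,0, 0.6,0,0,0.006,0,0,0, 0.6,0,0,0.006,0,0,0]'| grep -E "tool_pos|contact"
```

```text
tool_pos: [0.432, -0.3165, 0.1053]
contact_force: [-1.0, -0.0, -1.0]
tool_pos: [0.432, -0.3165, 0.0961]
contact_force: [-0.3, 0.1, -0.8]
tool_pos: [0.432, -0.3165, 0.0952]
contact_force: [-0.6, -0.1, -0.2]
```

```bash
python3 -m pendant '[0.6,0,0,0.006,0,0,0, 0.6,0,0,0.006,0,0,0, 0.6,0,0,0.006,0,0,0]'| grep -E "tool_pos|contact"
python3 -m pendant '[0.6,0,0,0.005,0,0,0, 0.6,0,0,0.005,0,0,0, 0.6,0,0,0.005,0,0,0]'| grep -E "tool_pos|contact"
python3 -m pendant '[0.6,0,0,0.004,0,0,0, 0.6,0,0,0.004,0,0,0, 0.6,0,0,0.004,0,0,0]'| grep -E "tool_pos|contact"
```

```text
tool_pos: [0.432, -0.3166, 0.0943]
contact_force: [0.3, -0.7, -0.7]
tool_pos: [0.432, -0.3166, 0.0935]
contact_force: [0.2, -1.0, 0.2]
tool_pos: [0.4322, -0.3167, 0.0934]
contact_force: [-0.9, 0.2, 5.3]
```

The last blue cup is nested. I'll release, step back, check the whole scene and re-measure the bar.

```bash
python3 -m pendant '[0.6,0,0,-0.004,0,0,0, 0.78,0,0,-0.004,0,0,0, 0.85,0,0,-0.004,0,0,0, 1,0,0,-0.004,0,0,0, 1,0,0,-0.004,0,0,0, 1,0,0,-0.05,0,0,0, 1,0,0,-0.25,0,0,0, 1,0,0,-0.5,0,0,0, 1,0,0,-0.75,0,0,0, 1,0,0,-1,0,0,0, 1,0,0,-1,0,0,0]' >/dev/null; python3 -m pendant '[1,0,-0.2,-0.1,0,0,0, 1,0,-0.5,-0.2,0,0,0, 1,0,-0.8,-0.3,0,0,0, 1,0,-1,-0.4,0,0,0, 1,0,-1,-0.4,0,0,0]' >/dev/null
python3 -m pendant '[1,0,-0.2,0,0,0,0, 1,0,-0.5,0,0,0,0, 1,0,-0.8,0,0,0,0, 1,0,-1,0,0,0,0, 1,0,-1,0,0,0,0, 1,0,-1,0,0,0,0, 1,0,-1,0,0,0,0, 1,0,-1,0,0,0,0]' >/dev/null
python3 go.py; python3 - <<'E'
from h import *
t,s=snap("top"),snap("side")
m=(t["hsv"][220:248,385:455,2]<60).astype(np.uint8)
cs,_=cv2.findContours(m,cv2.RETR_EXTERNAL,cv2.CHAIN_APPROX_NONE)
k=max(cs,key=cv2.contourArea)+np.array([385,220]);print(cv2.minAreaRect(k),cv2.boundingRect(k))
a=cv2.resize(t["img"][170:300,370:470],None,fx=4,fy=4,interpolation=cv2.INTER_CUBIC)
b=cv2.resize(s["img"][85:225,260:370],(400,520),interpolation=cv2.INTER_CUBIC)
cv2.imwrite("pics/carr2.png",np.hstack([a,b])[...,::-1])
E
```

```text
t 56.4 pos [ 0.4137 -0.0187  0.3027] yaw 0.0577 zaxis [-0.    -0.001 -1.   ] F [-0.1 -0.2  0.5] op 1.002 ff 0.0
((418.03118896484375, 233.1234588623047), (5.9425764083862305, 56.279693603515625), 87.1375961303711) (390, 229, 57, 8)
```

View pics/carr2.png

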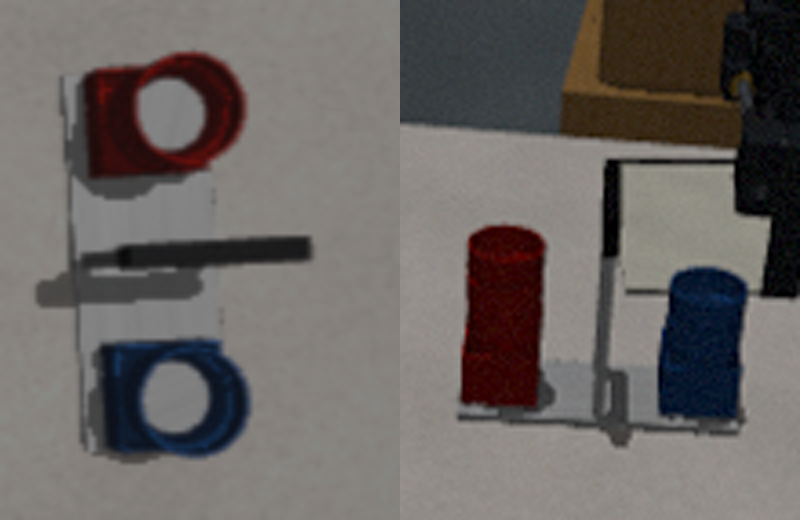

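```bash
python3 - <<'E'
from h import *
t=snap("top")
print("red top rim",plane(t,(417.4,197),.144).round(4),"well",[.6015,-.306]," blue top rim",plane(t,(418,270),.116).round(4),"well",[.432,-.3165])
print("q",r.get_state()["q"].round(3))
print("bar",plane(t,(425,232.3),.195).round(4))
E
python3 go.py .517 -.3115 .26 1.632
```

```text
red top rim [ 0.6001 -0.3076  0.144 ] well [0.6015, -0.306]  blue top rim [ 0.4331 -0.3156  0.116 ] well [0.432, -0.3165]
q [ 0.033  0.322 -0.138  2.07   0.064  0.754 -1.656]
bar [ 0.5186 -0.3117  0.195 ]
t 56.5 pos [ 0.4137 -0.018   0.3028] yaw 0.0589 zaxis [-0. -0. -1.] F [-0.6  0.1 -0.2] op 0.999 ff 0.0
rows [0.572 1.994 0.286] [ 0.     0.    -1.001]
```

The stacks are centred to within 2 mm of their wells and the carrier is in place. I'll turn the tool 90° for the handle.

```bash
python3 -m pendant '[1,0.15,0.3,0,0,0,-0.09, 1,0.3,0.6,0,0,0,-0.18, 1,0.45,0.9,0,0,0,-0.27, 1,0.572,1,0,0,0,-0.36, 1,0.572,1,0,0,0,-0.45, 1,0.572,1,0,0,0,-0.54, 1,0.572,1,0,0,0,-0.63, 1,0.572,1,0,0,0,-0.72, 1,0.572,1,0,0,0,-0.81, 1,0.572,1,0,0,0,-0.9, 1,0.572,1,0,0,0,-1, 1,0.572,1,0,0,0,-1]' >/dev/null
python3 -m pendant '[1,0,0,0,0,0,0, 1,0,0,0,0,0,0, 1,0,0,0,0,0,0, 1,0,0,0,0,0,0]' >/dev/null; python3 go.py .5175 -.3115 .25 1.632
```

```text
t 58.1 pos [ 0.5085 -0.1615  0.3029] yaw 1.6308 zaxis [ 0. -0. -1.] F [-0.8 -0.3  0. ] op 1.003 ff 0.0
rows [-1.002 -0.     0.353] [ 0.     0.    -0.001]
```

```bash
python3 -m pendant '[0.5,-0.2,0,0,0,0,0, 0.5,-0.45,0,0,0,0,0, 0.5,-0.7,0,0,0,0,0, 0.5,-0.9,0,0,0,0,0, 0.5,-1,0,0,0,0,0, 0.5,-1,0,0.15,0,0,0, 0.5,-1,0,0.35,0,0,0, 0.5,-1,0,0.35,0,0,0, 0.5,-1,0,0.35,0,0,0, 0.5,-1,0,0.35,0,0,0, 0.5,-1,0,0.35,0,0,0, 0.5,-1,0,0.35,0,0,0]' >/dev/null; python3 -m pendant '[0.5,0,0,0,0,0,0, 0.5,0,0,0,0,0,0]' >/dev/null;  python3 go.py .5175 -.3115 .16 1.632
python3 - <<'E'
from h import *
b=snap("side")["img"][85:225,240:390]
cv2.imwrite("pics/a8.png",cv2.resize(b,(600,560))[...,::-1])
E
```

```text
t 59.5 pos [ 0.5177 -0.3114  0.2507] yaw 1.6315 zaxis [ 0. -0. -1.] F [ 0.8 -0.3 -0.5] op 0.5 ff 0.0
rows [-0.    -0.002  0.605] [ 0.  0. -0.]
```

View pics/a8.png

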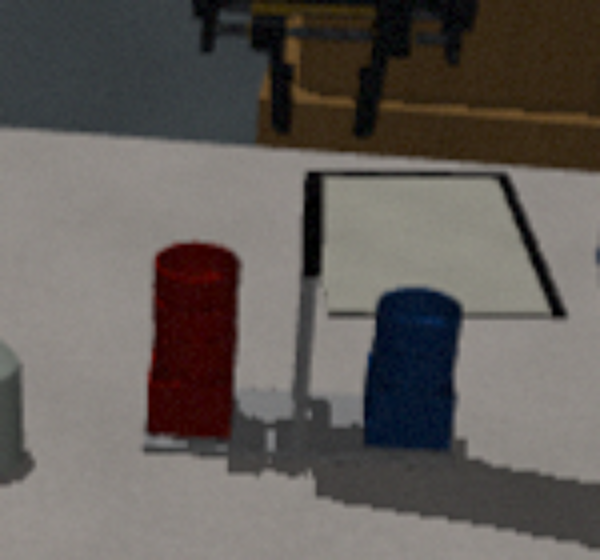

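The open fingers straddle the bar: tips at pixels (282,130) and (365,130), bar end at (315,225). I'll descend and close on it.

```bash
python3 -m pendant '[0.5,0,0,0.15,0,0,0, 0.5,0,0,0.3,0,0,0, 0.5,0,0,0.45,0,0,0, 0.5,0,0,0.56,0,0,0, 0.5,0,0,0.6,0,0,0, 0.5,0,0,0.6,0,0,0, 0.5,0,0,0.6,0,0,0, 0.5,0,0,0.6,0,0,0]' >/dev/null; python3 go.py
python3 -m pendant '[0.3,0,0,0,0,0,0, 0.25,0,0,0,0,0,0, 0.2,0,0,0,0,0,0, 0.15,0,0,0,0,0,0, 0.05,0,0,0,0,0,0, 0.05,0,0,0,0,0,0, 0.05,0,0,0,0,0,0, 0.05,0,0,0,0,0,0]' 38
```

```text
t 60.4 pos [ 0.5183 -0.3115  0.1615] yaw 1.6314 zaxis [ 0.002 -0.001 -1.   ] F [0.1 0.2 1. ] op 0.504 ff 0.0
clock: 61.15
tool_pos: [0.5185, -0.3113, 0.1607]
eef_rot: [0.685, 0.728, 0.001, 0.001]
contact_force: [4.0, -0.1, 1.2]
opening: 0.153
finger_force: 38.0
```

```bash
python3 -m pendant '[0.05,0,0,-0.03,0,0,0, 0.05,0,0,-0.08,0,0,0, 0.05,0,0,-0.15,0,0,0, 0.05,0,0,-0.25,0,0,0, 0.05,0,0,-0.35,0,0,0, 0.05,0,0,-0.43,0,0,0, 0.05,0,0,-0.47,0,0,0, 0.05,0,0,-0.48,0,0,0, 0.05,0,0,-0.48,0,0,0, 0.05,0,0,-0.48,0,0,0, 0.05,0,0,-0.48,0,0,0]'
python3 go.py .508 .319 .231 1.558; python3 - <<'E'
from h import *
a=snap("top")["img"][170:300,370:470];b=snap("side")["img"][60:225,230:390]
cv2.imwrite("pics/a9.png",np.hstack([cv2.resize(a,(400,520)),cv2.resize(b,(400,520))])[...,::-1])
E
```

```text
clock: 62.25
tool_pos: [0.5172, -0.3112, 0.2317]
eef_rot: [0.685, 0.728, -0.0, -0.001]
contact_force: [0.6, 0.5, -6.2]
opening: 0.158
finger_force: 38.0
t 62.2 pos [ 0.5172 -0.3112  0.2317] yaw 1.6316 zaxis [-0.001  0.001 -1.   ] F [ 0.6  0.5 -6.2] op 0.158 ff 38.0
rows [4.197 0.194 0.007] [-0.001 -0.     0.047]
```

View pics/a9.png

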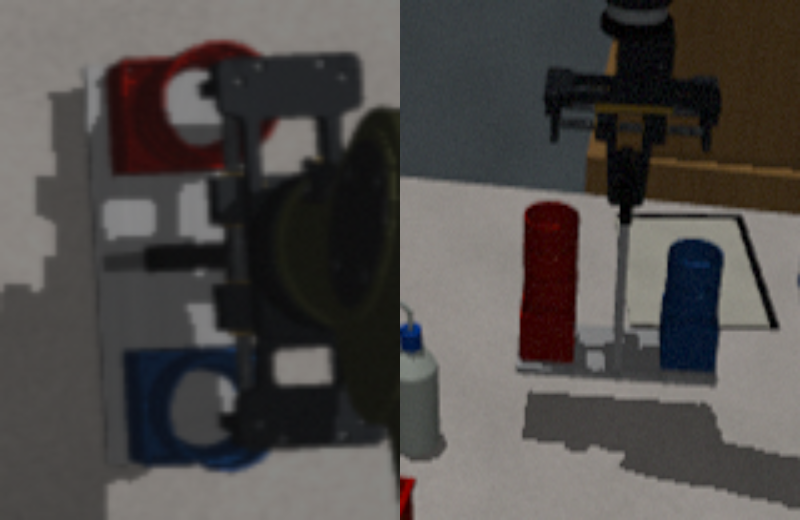

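The loaded carrier is lifted about 70 mm, level, with 6.2 N on the wrist. I'll carry it across to the mat.

```bash
python3 -m pendant '[0.05,0.03,0.039,0,0,0,0, 0.05,0.1,0.039,0,0,0,0, 0.05,0.2,0.039,0,0,0,0, 0.05,0.34,0.039,0,0,0,0, 0.05,0.5,0.039,0,0,0,0, 0.05,0.67,0.039,0,0,0,0, 0.05,0.84,0.039,0,0,0,0]' >/dev/null
python3 -m pendant '[0.05,0.17,0.039,0,0,0,0, 0.05,0.34,0.039,0,0,0,0, 0.05,0.51,0.039,0,0,0,0, 0.05,0.68,0.039,0,0,0,0, 0.05,0.84,0.039,0,0,0,0]' | grep -A1 contact
python3 -m pendant '[0.05,0.17,0.039,0,0,0,0, 0.05,0.34,0.039,0,0,0,0, 0.05,0.51,0.039,0,0,0,0, 0.05,0.68,0.039,0,0,0,0, 0.05,0.84,0.039,0,0,0,0]' >/dev/null
python3 -m pendant '[0.05,0.17,0.039,0,0,0,0, 0.05,0.34,0.039,0,0,0,0, 0.05,0.51,0.039,0,0,0,0, 0.05,0.68,0.039,0,0,0,0, 0.05,0.84,0.039,0,0,0,0]' | grep -A1 contact
python3 -m pendant '[0.05,0.16,0.039,0,0,0,0.01, 0.05,0.32,0.039,0,0,0,0.02, 0.05,0.48,0.039,0,0,0,0.03, 0.05,0.62,0.039,0,0,0,0.04, 0.05,0.73,0.039,0,0,0,0.047, 0.05,0.8,0.039,0,0,0,0.047, 0.05,0.837,0.039,0,0,0,0.047, 0.05,0.837,0.039,0,0,0,0.047, 0.05,0.837,0.039,0,0,0,0.047, 0.05,0.837,0.039,0,0,0,0.047, 0.05,0.837,0.039,0,0,0,0.047, 0.05,0.837,0.039,0,0,0,0.047]' >/dev/null
python3 go.py .508 .319 .175 1.558;python3 - <<'E'
from h import *
t,s=snap("top"),snap("side");a=t["img"][150:330,80:260];b=s["img"][120:420,180:420]
k=np.vstack(blobs(t,"yellow",5)); print(cv2.boundingRect(k))
cv2.imwrite("pics/a10.png",np.hstack([cv2.resize(a,(400,400)),cv2.resize(b,(400,400))])[...,::-1])
E
```

```text
contact_force: [0.3, -0.4, -5.4]
opening: 0.153
contact_force: [0.3, 0.1, -5.7]
opening: 0.155
t 65.8 pos [0.5088 0.3183 0.2324] yaw 1.5569 zaxis [ 0. -0. -1.] F [-0.2  0.2 -6.3] op 0.157 ff 38.0
rows [ 0.005 -0.005  0.383] [ 0.     0.    -0.001]
(163, 183, 21, 93)
```

View pics/a10.png

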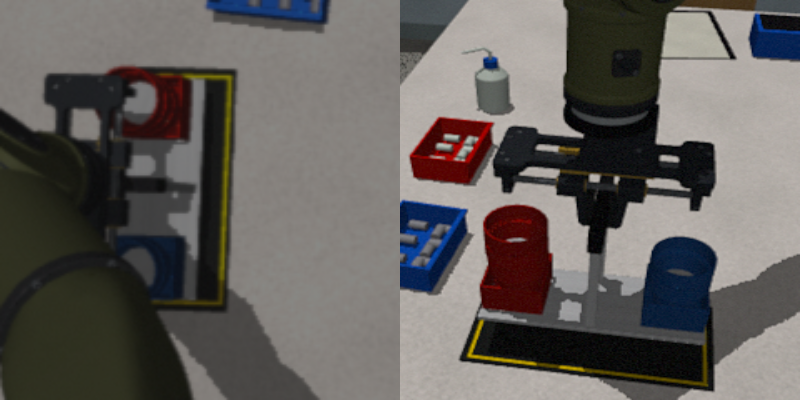

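The carrier is level over the mat, between its yellow lines. I'll lower it, expecting contact near TCP z 0.165.

```bash
python3 -m pendant '[0.05,0,0,0.05,0,0,0, 0.05,0,0,0.12,0,0,0, 0.05,0,0,0.19,0,0,0, 0.05,0,0,0.25,0,0,0, 0.05,0,0,0.3,0,0,0, 0.05,0,0,0.34,0,0,0, 0.05,0,0,0.37,0,0,0, 0.05,0,0,0.395,0,0,0, 0.05,0,0,0.41,0,0,0, 0.05,0,0,0.42,0,0,0, 0.05,0,0,0.42,0,0,0, 0.05,0,0,0.42,0,0,0]' | grep -E "tool_pos|contact"
python3 -m pendant '[0.05,0,0,0.007,0,0,0, 0.05,0,0,0.013,0,0,0, 0.05,0,0,0.013,0,0,0, 0.05,0,0,0.013,0,0,0]' | grep -E "tool_pos|contact"
python3 -m pendant '[0.05,0,0,0.007,0,0,0, 0.05,0,0,0.007,0,0,0, 0.05,0,0,0.007,0,0,0]' | grep -E "tool_pos|contact"
```

```text
tool_pos: [0.5087, 0.319, 0.1696]
contact_force: [-0.1, 0.2, -5.1]
tool_pos: [0.5085, 0.3189, 0.1674]
contact_force: [0.1, 0.5, -5.7]
tool_pos: [0.5085, 0.3188, 0.1663]
contact_force: [0.3, 0.9, -6.0]
```

```bash
python3 -m pendant '[0.05,0,0,0.005,0,0,0, 0.05,0,0,0.005,0,0,0, 0.05,0,0,0.005,0,0,0]' | grep -E "tool_pos|contact"
python3 -m pendant '[0.05,0,0,0.005,0,0,0, 0.05,0,0,0.005,0,0,0, 0.05,0,0,0.005,0,0,0]' | grep -E "tool_pos|contact"
```

```text
tool_pos: [0.5085, 0.3188, 0.1656]
contact_force: [0.7, 0.2, -6.5]
tool_pos: [0.5086, 0.3189, 0.1649]
contact_force: [0.2, 0.9, -5.7]
```

```bash
python3 -m pendant '[0.05,0,0,0.005,0,0,0, 0.05,0,0,0.005,0,0,0, 0.05,0,0,0.005,0,0,0]' | grep -E "tool_pos|contact"
python3 -m pendant '[0.05,0,0,0.005,0,0,0, 0.05,0,0,0.005,0,0,0, 0.05,0,0,0.005,0,0,0]' | grep -E "tool_pos|contact"
```

```text
tool_pos: [0.5084, 0.3189, 0.1648]
contact_force: [-2.3, -0.9, 2.1]
tool_pos: [0.5084, 0.319, 0.1647]
contact_force: [-3.1, -2.3, 8.1]
```

It stands on the mat. I'll release and go up and away.

```bash
python3 -m pendant '[0.05,0,0,-0.006,0,0,0, 0.05,0,0,-0.006,0,0,0, 0.2,0,0,-0.006,0,0,0, 0.3,0,0,-0.006,0,0,0, 0.5,0,0,-0.006,0,0,0, 0.5,0,0,-0.006,0,0,0, 0.5,0,0,-0.1,0,0,0, 0.5,0,0,-0.3,0,0,0, 0.5,0,0,-0.5,0,0,0, 0.5,0,0,-0.75,0,0,0, 0.5,0,0,-0.95,0,0,0, 0.5,0,0,-0.95,0,0,0]'
python3 -m pendant '[0.5,-0.15,0,0,0,0,0, 0.5,-0.4,0,0,0,0,0, 0.5,-0.7,0,0,0,0,0, 0.5,-1,0,0,0,0,0, 0.5,-1,0,0,0,0,0]' >/dev/null
python3 -m pendant '[0.5,-0.2,0,0,0,0,0, 0.5,-0.5,0,0,0,0,0, 0.5,-0.8,0,0,0,0,0, 0.5,-1,0,0,0,0,0, 0.5,-1,0,0,0,0,0, 0.5,-1,0,0,0,0,0, 0.5,-1,0,0,0,0,0]' >/dev/null
python3 - <<'E'
from h import *
t,s=snap("top"),snap("side");a=t["img"][150:330,80:260];b=s["img"][120:420,140:440]
for u in((122.2,143.4),(199,0)): pass
cv2.imwrite("pics/a11.png",np.hstack([cv2.resize(a,(400,400)),cv2.resize(b,(400,400))])[...,::-1])
E
```

```text
clock: 70.15
tool_pos: [0.5104, 0.3211, 0.3116]
eef_rot: [0.712, 0.702, 0.005, 0.001]
contact_force: [0.8, 0.2, -1.0]
opening: 0.5
finger_force: 0.0
```

View pics/a11.png

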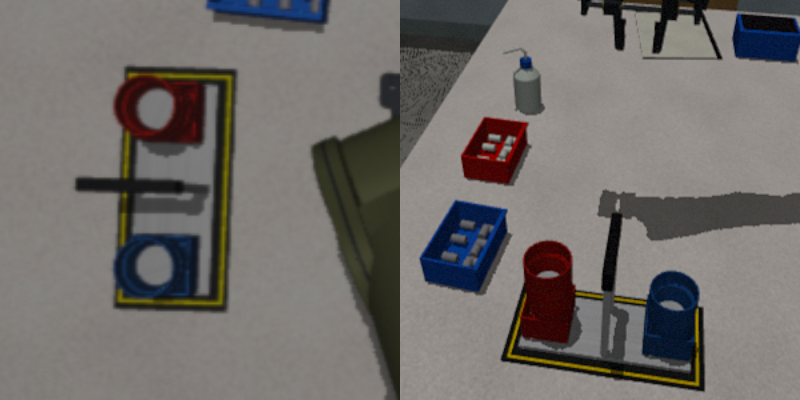

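The carrier stands inside the yellow frame with even margins, both stacks are upright and the arm is clear. I'll hand in.

```bash
python3 -c "
from plant import r
print(r.finish_job())"
```

```text
the job is handed in; nothing more can be done
None
```

The job is handed in: three red and two blue cups are nested in their wells, and the loaded carrier stands level, centred and lined up on the mat; no verdict was returned.

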